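# Load the battery pack through its dust flap and hang up the pusher

## Robot

A 6-joint arm with a two-finger parallel gripper is mounted at the origin on the work surface. World frame = base frame: x ahead of the robot, y to its left, z up, the work surface at z = 0. Lengths are in m, angles in rad, forces in N, time in s.
With the tool pointing down it reaches from about 0.3 to 0.75 m from the base axis. Payload 8.5 kg.
Tool frame: the origin (TCP) lies on the centre line of the jaws, within the pads' length; the fingertips stand 8 mm ahead of it and the grasp point (between the pads) lies 11 mm behind it; z points along the fingers, y is the line along which they close (so a half turn about z gives the same grasp; the last joint's range is limited). The gripper opens to 88 mm and grips with 3 to 60 N. Pads are 18 mm wide; open, the fingers measure 123 mm over their backs; the gripper's body (75 mm by 187 mm) begins 45 mm behind the grasp point.
Start: joints at [1.032, 0.381, 1.297, -0, 1.464, -0.215], TCP at [0.175, 0.521, 0.247] pointing down, gripper open.
Joint ranges: [-3.11, 3.11], [-0.89, 2.33], [0.22, 2.48], [-1.42, 4.56], [0.17, 2.85], [-2.88, 2.88]. Speed limits (rad/s): [2.39, 2.39, 3.14, 3.14, 3.14, 3.14].

## Interface

Orientations are given as a unit quaternion [w, x, y, z].
In Python, from workcell import telemetry, cams, ticket gives the robot as it stands.
- The arm moves only by the tool step_arm, never from a script. Its argument "increments" is a list of rows, each a list of 4 numbers: the shift along the tool's x, y, z in cm, then the turn about the tool's z in rad. A call has 1 to 8 rows; each row is the pose to reach, as a shift and turn from the pose commanded when the call began, along the tool's axes at that moment; what a row does not reach only later rows make up. A row lasts 1/10 s, in which the tool goes at most 50 mm and 8.59 degrees, less where a joint would pass 70% of its speed; a pose out of reach is approached as far as the arm can. A call with a gripper value outside its range is refused whole. "gripper" is the opening, from 0 (shut) to 1 (fully open), set as the call begins (left out, the last holds). The fingers move at their own pace and stop on an object; "grip_force" is the grip in N (left out, the last holds). Time passes only in rows, so rows that repeat a pose let the fingers close. It gives the time, the measured TCP pose, the force, the opening and the grip force at its end, in the units of the state.
- telemetry.observe(): the state, without advancing time (a new reading comes with each control period).
- cams.read_camera(name): name is "scene" or "top" or "wrist"; returns a dict with "color" (400x640x3 uint8, blue, green, red), "fx", "fy", "cx", "cy" (pixels), "xyz" and "orientation" of the camera in the world. Camera axes: x right, y down, z forward; pixel columns grow to the right and rows downward; lengths in m; the calibration is good to about 2 mm. A picture is of the moment at which its call begins. There is no depth.
- ticket.close_job(): hands the job in; it is judged then, once.
The state is a dict: "time_s": time; "joints": joint angles; "joint_vel": joint speeds; "effort": joint torques, N m; "ee_pos": TCP position; "ee_rot": TCP orientation; "contact_force": force on the tool from outside, world axes, zero at the start; "ft_torque": the same for the moment, N m; "finger_gap": opening from 0.0 (shut) to 1.0 (fully open); "gripper_force": force on a finger pad.
Only numpy, scipy, OpenCV 4.12 (cv2) and the standard library are available. Lean on these libraries where they do the work, as an engineer would, in place of code of your own. Each camera call takes 0.05 s, during which the arm holds its last target. There are 200 camera calls.

## Task

Load every grey-and-blue battery module lying on the bench into the black battery pack: slide them upright, one after another, along the sill between the yellow guides and through the red spring flap with the orange-headed pusher, until all are inside and the flap has closed behind the last. Then hang the pusher by its own hook over a rim of the green tool bin so that it stays there by itself, and leave the other things on the bench where they are.

Things in the scene. Friction and masses are not known exactly. Their poses are not given: they have to be found in the camera images.
- module1: a battery module, a grey box with a blue band, 66 mm long (its x) x 46 mm wide (its y) x 44 mm tall, 0.25 kg; origin at the centre of its underside, z up. Starts on the table on the robot's left; three or four modules are present
- module2: a battery module, a grey box with a blue band, 66 mm long (its x) x 46 mm wide (its y) x 44 mm tall, 0.25 kg; origin at the centre of its underside, z up. Starts on the table on the robot's left; three or four modules are present
- module3: a battery module, a grey box with a blue band, 66 mm long (its x) x 46 mm wide (its y) x 44 mm tall, 0.25 kg; origin at the centre of its underside, z up. Starts on the table on the robot's left; three or four modules are present
- module4: a battery module, a grey box with a blue band, 66 mm long (its x) x 46 mm wide (its y) x 44 mm tall, 0.25 kg; origin at the centre of its underside, z up. Starts on the table on the robot's left; three or four modules are present
- pack: the fixed black battery pack. Origin at table level in the middle of its doorway; x is the way in (level, roughly the robot's left), z up. Sill before the doorway, closed bay behind it. On its -y side an electronics block 345 x 150 x 88 mm high with a yellow label, its front flush with the doorway. A module is inside when its rear is past the shut flap
- sill (a point): middle of the open sill's floor, 50 mm before the doorway (axes as the pack's): set a module down here. The floor is 6 mm above the table, x -95 to 0 mm in the pack's frame, between two yellow guides 60 mm apart and 5 mm thick that rise to 18 mm above the table
- bay (a point): middle of the bay's floor, 170 mm past the doorway, 6 mm above the table. The bay (x 0 to 340 mm in the pack's frame) is 60 mm wide, level with the sill, under a clear roof (66 mm above this floor inside, top at 76 mm over the table). It holds four modules in a row: each one pushed in pushes the earlier ones farther
- lintel (a point): middle of the underside of the yellow lintel over the doorway, 66 mm above the table; it spans x -4 to 6 mm of the pack's frame and reaches up to 76 mm. Fingers from above cannot follow a module through; the pusher's bar can
- flap (a joint): red spring flap, 56 mm wide, 52 high, 3 thick (x 0 to 3 mm when shut), hinged 65 mm above the table, lower edge at 12 mm. rad: 0 is shut, swings only inwards, to 1.5; a light spring shuts it (2 to 3 N opens it). It rides on what passes under it, drops shut behind a module only once its rear end is 50 mm or more past the doorway, and slides off the pusher as that is drawn back
- pusher: the pusher, 0.22 kg, standing upright on the table. Origin on its underside beneath the grip head; x along the bar to the foot, z up. A post 16 (x) x 20 (y) mm carries the head; at its bottom a heel plate (x -8 to 4 mm, 56 mm wide) and a bar 14 mm wide running forward to the foot. Heel, bar and foot all reach from the underside up to 38 mm
- head (a point): middle of the pusher's orange grip head, 94 mm above its underside. The head is 30 (x) x 20 (y) mm and reaches from 74 to 112 mm: pinch it here across the 20 mm
- foot (a point): middle of the front face of the pusher's black rubber foot, 170 mm ahead of its origin, 19 mm above its underside; the foot is 40 mm wide, 38 high, 8 thick
- hook (a point): top of the hook's slot behind the post, 14 mm behind the pusher's origin, 66 mm above its underside: a rim comes to lie here. The slot opens downwards, from the post's rear (x -8 mm) to a splayed tongue 11 mm behind it at the top, 20 at the mouth; tongue tip 38 mm above the underside, at x -29 to -35 mm; 20 mm wide. Hung from outside, post and heel lean on the wall
- bin: the fixed green open tool bin on the robot's right, 200 mm (x) x 130 mm (y), rim 115 mm above the table, walls 5 mm thick; origin at the centre of its underside. A row of tools stands inside along its -y side, lower than the rim; its +y wall is free, inside and out. A multimeter (40 mm tall) and a flat cover (22 mm) lie fast on the table farther out, beyond world x = 0.65
- screw_jar: bystander, not to be disturbed: glass screw jar, 52 mm across, 70 mm tall
- tape: bystander, not to be disturbed: roll of yellow tape, 84 mm across, 25 mm tall
- driver: bystander, not to be disturbed: screwdriver
- carton: bystander, not to be disturbed: small cardboard carton, 90 x 60 x 50 mm
- mug: bystander, not to be disturbed: white mug, 80 mm across, 90 mm tall
Things that resemble listed ones, but are neither listed nor needed, are in the scene too. Leave any pink, purple or turquoise look-alike of the module3 alone.

How it is judged:
By the outcome, as a careful person would: the job done as asked, in the order asked, and still so for the second after the job is handed in, with the robot touching nothing.
Of module1, module2, module3, module4 only 3 to 4 are there at a start; the rules pass over those that are not, and their reading is None.
At some moment in a run one of module1, module2, module3, module4 may be knocked a few centimetres aside while the robot is not near it.
It also fails if it takes over 210 s, if anything falls off the work surface, if the arm or the gripper's body presses on something with over 40 N, if the wrist force passes 120 N, or if a joint passes its speed limit or range.

## Working session

There is one attempt and no reset: what is moved stays moved. The work goes in short steps, Python scripts to look and compute and a tool call to move; the robot and the scene stay as the last step left them, time stands still between calls to the robot, and variables do not carry over. Pictures are saved under pics/ and viewed, at most 14 in all, crops included, and the job is handed in when it is done.

Besides the shell and the picture viewer there is one more tool, called after "Request:" as name(argument=value, ...), one argument or row to a line, values as JSON. step_arm: Moves the arm, as the interface text tells. Its arguments: {"type":"object","properties":{"increments":{"type":"array","items":{"type":"array","items":{"type":"number"}}},"gripper":{"type":"number"},"grip_force":{"type":"number"}},"required":["increments"]}

```bash
ls; mkdir -p pics
python3 - <<'E'
from workcell import telemetry, cams
import cv2,numpy as np
s=telemetry.observe(); print(s)
for n in("scene","top"):
    c=cams.read_camera(n); cv2.imwrite(f"pics/{n}0.png",c["color"]); np.savez(f"{n}0.npz",**c)
    print(n,{k:c[k] for k in c if k!="color"})
E
```

```text
pics
{'time_s': 0.0, 'joints': array([ 1.03168147e+00,  3.81201141e-01,  1.29821752e+00,  2.56275870e-05,
        1.46358613e+00, -2.15300487e-01]), 'joint_vel': array([ 1.00005401e-04, -4.74183694e-04,  3.24207569e-05,  5.72168103e-04,
       -9.03758072e-04, -5.61258246e-04]), 'effort': array([ 5.26662207e-04, -4.37932420e+01, -2.24550819e+01,  7.13800918e-02,
        3.53282341e-02, -8.30503086e-05]), 'ee_pos': array([0.1748668 , 0.52119723, 0.24614958]), 'ee_rot': array([-2.71906807e-04,  1.61202064e-01,  9.86921170e-01, -6.51737026e-04]), 'contact_force': array([ 0.9330315 , -0.44558423,  1.60568734]), 'ft_torque': array([-0.05913502, -0.0290396 ,  0.00035763]), 'gripper_force': 0.0, 'finger_gap': 0.9993871485862209}
scene {'fx': 409.334385706925, 'fy': 409.334385706925, 'cx': 323.3590293419667, 'cy': 201.5845069659716, 'xyz': array([0.90949006, 0.40610284, 1.03206675]), 'orientation': array([-0.11293363,  0.38730648,  0.88018337, -0.25003385])}
top {'fx': 453.1902469287839, 'fy': 453.1902469287839, 'cx': 317.6670039340033, 'cy': 201.481144964202, 'xyz': array([0.31729196, 0.02444941, 1.41900392]), 'orientation': array([-0.03712448,  0.71231909, -0.70001434,  0.03468717])}
```

View pics/top0.png

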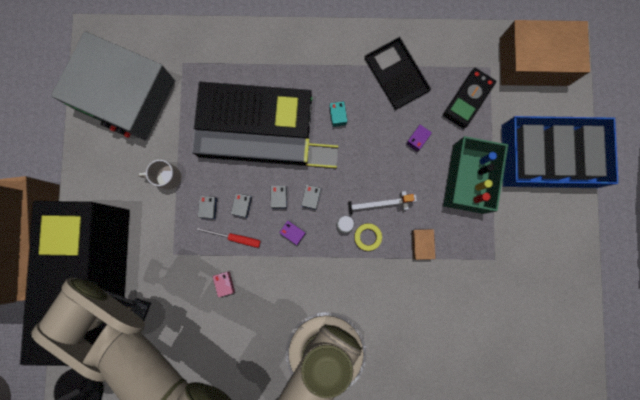

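View pics/scene0.png

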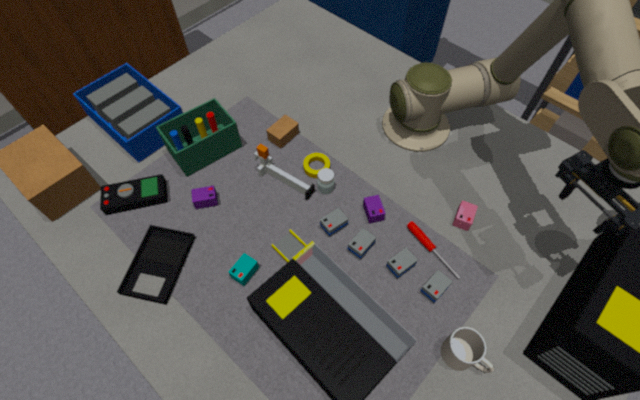

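The top view shows four grey modules at about (207,207), (241,205), (278,196) and (311,196). The things that could be mistaken for them are purple at (292,232) and (419,137), turquoise at (338,113) and pink at (223,285). The doorway is near (308,152), the sill runs to (338,155), the pusher goes from (350,207) to its head at (409,198), and the bin is at (476,175). I'll check the choice in one close crop.

```bash
cat > h.py <<'E'
import numpy as np,cv2
from scipy.spatial.transform import Rotation as R
def ray(c,u,v):
    q=np.asarray(c["orientation"]);d=R.from_quat(q[[1,2,3,0]]).apply([(u-c["cx"])/c["fx"],(v-c["cy"])/c["fy"],1.])
    return np.asarray(c["xyz"]),d
def onz(c,u,v,z):
    o,d=ray(c,u,v);return o+d*(z-o[2])/d[2]
def proj(c,p):
    q=np.asarray(c["orientation"]);x=R.from_quat(q[[1,2,3,0]]).inv().apply(np.asarray(p)-c["xyz"])
    return c["fx"]*x[0]/x[2]+c["cx"],c["fy"]*x[1]/x[2]+c["cy"]
def load(n): return dict(np.load(n))
def blobs(img,lo,hi,amin=20):
    m=cv2.inRange(cv2.cvtColor(img,cv2.COLOR_BGR2HSV),np.array(lo),np.array(hi))
    cs,_=cv2.findContours(m,cv2.RETR_EXTERNAL,cv2.CHAIN_APPROX_NONE)
    return m,[k for k in cs if cv2.contourArea(k)>=amin]
E
python3 - <<'E'
from h import *
c=load("top0.npz");im=c["color"]
cv2.imwrite("pics/crop1.png",cv2.resize(im[100:250,190:420],None,fx=3.47,fy=3.47,interpolation=cv2.INTER_CUBIC))
hsv=cv2.cvtColor(im,cv2.COLOR_BGR2HSV)
for p in [(207,207),(241,205),(278,196),(311,196),(207,200),(260,190),(292,232),(240,147),(380,204),(350,207),(409,199),(478,142),(308,152),(325,145)]: print(p,hsv[p[1],p[0]])
E
```

```text
(207, 207) [105   8 130]
(241, 205) [110  11 137]
(278, 196) [105   7 138]
(311, 196) [100  11 140]
(207, 200) [100   6 126]
(260, 190) [138  12 108]
(292, 232) [140 135 149]
(240, 147) [108  11 111]
(380, 204) [115  16 188]
(350, 207) [110  23  33]
(409, 199) [ 16 159 175]
(478, 142) [70 96 32]
(308, 152) [ 30  49 129]
(325, 145) [ 29 126 152]
```

View pics/crop1.png

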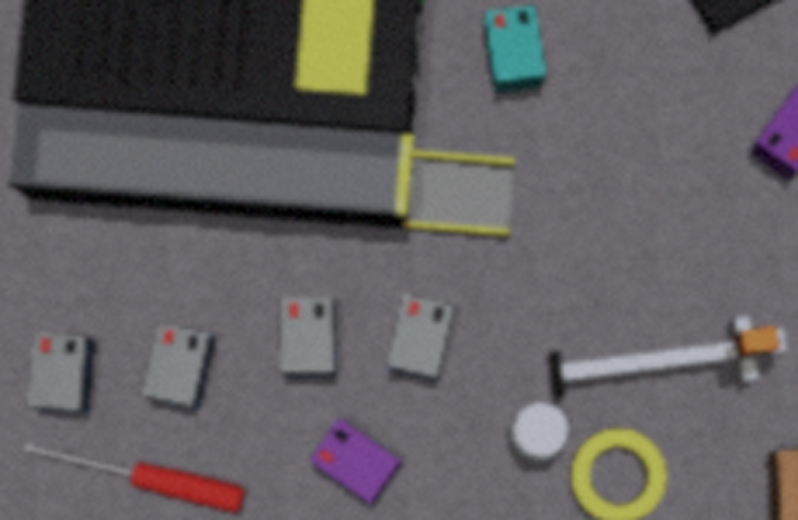

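The crop confirms four grey modules with red and black terminals: crop (60,370), (180,365), (308,335) and (420,337). The purple and turquoise boxes are separate from these. The sill lies between the guides at crop (410–513, 155–233), and the pusher's foot is at (558,375) with its head at (760,340). Next I'll measure everything.

```bash
cat > meas.py <<'E'
from h import *
def modules(c,zt=0.044,box=(180,100,345,262)):
    x0,y0,x1,y1=box; im=cv2.GaussianBlur(c["color"],(3,3),0)
    h=cv2.cvtColor(im,cv2.COLOR_BGR2HSV); m=cv2.inRange(h,np.array([80,0,119]),np.array([130,40,175]))
    k=np.zeros_like(m);k[y0:y1,x0:x1]=m[y0:y1,x0:x1]
    k=cv2.morphologyEx(k,cv2.MORPH_CLOSE,np.ones((5,5)))
    out=[]
    for q in cv2.findContours(k,cv2.RETR_EXTERNAL,cv2.CHAIN_APPROX_NONE)[0]:
        if cv2.contourArea(q)<120 or cv2.contourArea(q)>600: continue
        w=np.array([onz(c,*p[0],zt)[:2] for p in q]); r=cv2.minAreaRect((w*1000).astype(np.float32))
        b=cv2.boxPoints(r); e=[b[1]-b[0],b[2]-b[1]]; l=max(e,key=np.linalg.norm)
        yaw=np.degrees(np.arctan2(l[1],l[0])); yaw=(yaw+90)%180-90
        out.append((np.mean(q[:,0],0).round(),np.round(r[0],1),np.round(r[1],0),round(yaw,1)))
    return out
E
python3 - <<'E'
from meas import *
c=load("top0.npz");im=c["color"]
for o in modules(c): print(*o)
m,bs=blobs(im,[22,90,70],[38,255,255])
for b in bs:
    print("yel",np.mean(b[:,0],0).round(),cv2.contourArea(b))
    if 300<np.mean(b[:,0],0)[0]<345 and np.mean(b[:,0],0)[1]<180:
        # guides: right part of mask
        ys,xs=np.nonzero(m[135:180,313:345]); ys+=135; xs+=313
        for sel,n in((ys<156,"up"),(ys>=156,"low")):
            w=np.array([onz(c,u,v,.018)[:2] for u,v in zip(xs[sel],ys[sel])])
            f=np.polyfit(w[:,1],w[:,0],1); print(n,"x at y=0",f[1].round(4),"slope",f[0].round(4),"yrange",w[:,1].min().round(4),w[:,1].max().round(4), "px",xs[sel].min(),xs[sel].max(),ys[sel].min(),ys[sel].max())
        ys,xs=np.nonzero(m[135:180,300:312]); ys+=135; xs+=300
        w=np.array([onz(c,u,v,.076)[:2] for u,v in zip(xs,ys)]); print("lintel",w.mean(0),w.min(0),w.max(0))
m,bs=blobs(im,[8,110,120],[20,255,255],5)
for b in bs:
    p=b[:,0].mean(0); print("orange",p,cv2.contourArea(b),onz(c,*p,.112))
h=cv2.cvtColor(im,cv2.COLOR_BGR2HSV); k=np.zeros(h.shape[:2],np.uint8); k[185:225,345:420]=cv2.inRange(h,np.array([90,0,160]),np.array([130,40,255]))[185:225,345:420]
for q in cv2.findContours(k,0,1)[0]: 
    if cv2.contourArea(q)>8: r=cv2.minAreaRect(q); print("white",r, onz(c,*r[0],.038))
# bar line
ys,xs=np.nonzero(k[190:215,356:398]);w=np.array([onz(c,u+356,v+190,.038)[:2] for u,v in zip(xs,ys)]);f=np.polyfit(w[:,1],w[:,0],1);print("bar x at y",f, w[:,1].min(),w[:,1].max())
m=cv2.inRange(h,np.array([0,0,0]),np.array([180,80,45]));ys,xs=np.nonzero(m[195:220,344:358]);p=np.array([xs.mean()+344,ys.mean()+195]);print("foot",p,onz(c,*p,.038))
m,bs=blobs(im,[55,60,20],[85,255,255],200)
for b in bs:
    r=cv2.minAreaRect(b); print("green",r); 
    for p in cv2.boxPoints(r): print(p,onz(c,*p,.115)[:2],)
E
```

```text
[205. 207.] [436.2 373.3] [58. 43.] 1.0
[240. 205.] [444.4 267.8] [42. 62.] -11.9
[310. 196.] [474.7  52.5] [44. 63.] -12.8
[277. 195.] [473.7 151.9] [65. 43.] 1.6
[324. 155.] [601.2  14.7] [81. 42.] 85.7
yel [368. 237.] 557.0
yel [ 59. 235.] 1523.0
yel [488. 183.] 52.5
yel [317. 154.] 124.0
up x at y=0 0.6377 slope 0.068 yrange -0.0272 0.0484 px 313 337 144 147
low x at y=0 0.5721 slope 0.0584 yrange -0.0249 0.0472 px 313 336 164 167
lintel [0.60611302 0.06503823] [0.56374282 0.05224473] [0.64647874 0.07138686]
yel [286. 111.] 613.0
orange [ 20.95454545 295.54545455] 32.0 [0.16708462 0.86901351 0.112     ]
orange [423.75       244.05681818] 480.0 [ 0.33296747 -0.27641053  0.112     ]
orange [408.42307692 197.46153846] 45.0 [ 0.46676683 -0.23282508  0.112     ]
orange [ 21.02142857 225.59285714] 524.0 [0.36569473 0.88554044 0.112     ]
orange [474.375  91.   ] 5.0 [ 0.78834757 -0.42945913  0.112     ]
orange [551.48333333  45.9875    ] 3458.0 [ 0.93145116 -0.66297385  0.112     ]
white ((348.5, 220.0), (8.0, 7.0), 90.0) [ 0.40290333 -0.06456476  0.038     ]
white ((375.639404296875, 
[... 168 characters left out ...]
622760197 -0.08701802605777766
foot [349.85185185 207.85185185] [ 0.44016274 -0.06830143  0.038     ]
green ((475.67572021484375, 174.94595336914062), (54.25165939331055, 72.66435241699219), 9.462323188781738)
[442.946   206.32433] [ 0.44239516 -0.33176977]
[454.89194 134.64867] [ 0.65424035 -0.36900148]
[508.40543 143.56758] [ 0.63023236 -0.52515587]
[496.4595  215.24324] [ 0.41925869 -0.48551212]
green ((462.79119873046875, 108.685302734375), (22.932252883911133, 16.259658813476562), 32.47119140625)
[448.75296  109.388245] [ 0.73004357 -0.35189997]
[457.4824   95.67059] [ 0.77217534 -0.37821039]
[476.82944 107.98236] [ 0.73569225 -0.43475079]
[468.1     121.70001] [ 0.69379667 -0.40834276]
```

```bash
cat > plan.py <<'E'
import sys,numpy as np
from workcell import telemetry
from scipy.spatial.transform import Rotation as R
s=telemetry.observe();q=s["ee_rot"];Rm=R.from_quat(q[[1,2,3,0]]).as_matrix();p=s["ee_pos"]
th0=np.degrees(np.arctan2(Rm[1,1],Rm[0,1]))
print("t",round(s["time_s"],1),"tcp",(p*1000).round(1),"theta",round(th0,1),"tilt",np.round(np.degrees(np.arccos(-Rm[2,2])),2),"gap",round(s["finger_gap"],3),"gf",round(s["gripper_force"],1),"F",np.round(s["contact_force"],1),"j6",round(s["joints"][5],2))
# tool axes taken level; each arg: x,y,z mm, theta deg (tool y direction)
t=np.radians(th0);y=np.array([np.cos(t),np.sin(t),0]);z=np.array([0,0,-1.]);x=np.cross(y,z)
if __name__=="__main__":
    for a in sys.argv[1:]:
        v=np.array([float(k) for k in a.split(",")]);d=v[:3]/1000-p
        dt=-((v[3]-th0+180)%360-180)
        print(a,"->",np.round([d@x*100,d@y*100,d@z*100,np.radians(dt)],3))
E
python3 plan.py 440,310,250,90
python3 - <<'E'
from h import *
c=load("top0.npz")
# roof edge and block edge: dark-block / roof boundaries from crop pixel pairs at z=.076/.088
f=lambda u,v:(190+u/3.47,100+v/3.47)
for a,b,z in(((20,186),(400,212),.076),((20,102),(412,128),.088)):
    A=onz(c,*f(*a),z);B=onz(c,*f(*b),z);d=A-B;print(A,B,"dx/dy",d[0]/d[1])
E
```

```text
t 0.1 tcp [174.9 521.2 246.2] theta 71.4 tilt 0.07 gap 1.005 gf 0.0 F [-0.1  0.2  0.2] j6 -0.22
440,310,250,90 -> [-31.854 -11.588  -0.379  -0.324]
[0.59281896 0.40012152 0.076     ] [0.57554991 0.06968461 0.076     ] dx/dy 0.052261261092563537
[0.66417925 0.40007841 0.088     ] [0.64697232 0.06041616 0.088     ] dx/dy 0.05065894518283878
```

Request:
step_arm(
  increments=[
    [-8, -3, -0.4, -0.08],
    [-16, -6, -0.4, -0.16],
    [-24, -9, -0.4, -0.24],
    [-31.9, -11.6, -0.4, -0.324],
    [-31.9, -11.6, -0.4, -0.324],
    [-31.9, -11.6, -0.4, -0.324],
  ],
)

```text
time_s: 0.7
ee_pos: [0.4106, 0.3327, 0.2504]
ee_rot: [-0.0, -0.0, 1.0, -0.0]
contact_force: [0.9, 1.5, 0.9]
finger_gap: 1.001
gripper_force: 0.0
```

```bash
python3 plan.py
python3 - <<'E'
from meas import *
from workcell import cams
c=cams.read_camera("wrist");cv2.imwrite("pics/w1.png",c["color"]);np.savez("w1.npz",**c);print(c["xyz"],c["orientation"],c["fx"])
for p in((.436,.373,.044),(.444,.268,.044),(.474,.152,.044)):print(proj(c,p))
E
```

```text
t 0.7 tcp [410.6 332.7 250.4] theta 90.0 tilt 0.03 gap 1.001 gf 0.0 F [0.9 1.5 0.9] j6 -1.11
[0.32915364 0.33395881 0.38760631] [0.11362174 0.69771168 0.69803019 0.11420321] 285.2609047153693
(np.float64(353.2866153670008), np.float64(194.21476382267755))
(np.float64(270.38697252889705), np.float64(200.20466265773507))
(np.float64(182.66760553113184), np.float64(222.01505868156178))
```

View pics/w1.png

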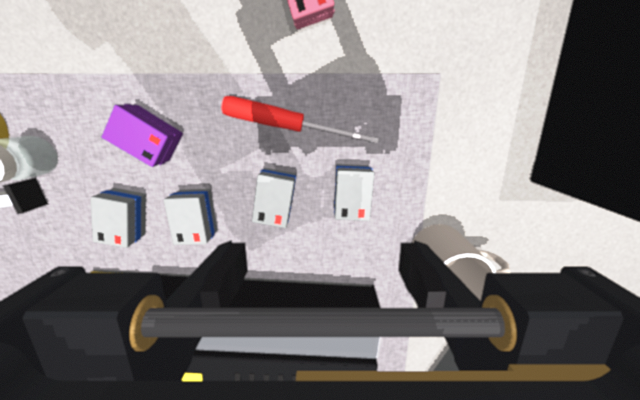

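The wrist view shows the four module tops at (353,192), (273,198), (188,217) and (118,218), within a few pixels of the positions predicted from the top camera. I'll refine them from this image.

```bash
cat >> meas.py <<'E'
def wmods(c,zt=0.044,vmin=None,amax=4500):
    im=c["color"];h=cv2.cvtColor(im,cv2.COLOR_BGR2HSV)
    k=cv2.inRange(h,np.array([0,0,vmin or 185]),np.array([180,22,255])); k[240:]=0
    # mat is pinkish: demand b>=r
    b,g,r=[im[...,i].astype(int) for i in range(3)]
    k[(g+2<r)]=0
    k=cv2.morphologyEx(k,cv2.MORPH_OPEN,np.ones((3,3)));k=cv2.morphologyEx(k,cv2.MORPH_CLOSE,np.ones((9,9)))
    for q in cv2.findContours(k,cv2.RETR_EXTERNAL,cv2.CHAIN_APPROX_NONE)[0]:
        if not 700<cv2.contourArea(q)<amax: continue
        w=np.array([onz(c,*p[0],zt)[:2] for p in q]);r=cv2.minAreaRect((w*1000).astype(np.float32))
        if not(34<min(r[1])<60 and 54<max(r[1])<80): continue
        b=cv2.boxPoints(r);l=max([b[1]-b[0],b[2]-b[1]],key=np.linalg.norm);yaw=(np.degrees(np.arctan2(l[1],l[0]))+90)%180-90
        print(np.round(q[:,0].mean(0)),np.round(r[0],1),np.round(r[1]),round(yaw,1))
E
python3 - <<'E'
from meas import *
c=load("w1.npz");h=cv2.cvtColor(c["color"],cv2.COLOR_BGR2HSV)
for p in((353,190),(273,190),(190,220),(118,215),(70,200),(240,130)):print(p,c["color"][p[1],p[0]])
wmods(c)
E
python3 plan.py 436,373,120,91 436,373,24,91
```

```text
(353, 190) [223 223 222]
(273, 190) [223 224 222]
(190, 220) [232 233 232]
(118, 215) [229 229 228]
(70, 200) [212 206 215]
(240, 130) [187 181 190]
[185. 219.] [470.2 155.1] [58. 45.] 1.7
[108. 220.] [473.1  55.8] [44. 61.] -12.3
[272. 202.] [446.1 269.4] [44. 65.] -11.0
[354. 195.] [438.3 374. ] [45. 64.] -2.1
t 0.8 tcp [416.  328.8 250.1] theta 89.7 tilt 0.16 gap 1.0 gf 0.0 F [ 4.  -3.9 -0.2] j6 -1.12
436,373,120,91 -> [-1.983  4.427 13.005 -0.022]
436,373,24,91 -> [-1.9830e+00  4.4270e+00  2.2605e+01 -2.2000e-02]
```

Request:
step_arm(
  increments=[
    [-2.2, 4.5, 5, -0.005],
    [-2.2, 4.5, 10, -0.005],
    [-2.2, 4.5, 14, -0.005],
    [-2.2, 4.5, 14, -0.005],
    [-2.2, 4.5, 14, -0.005],
    [-2.2, 4.5, 14, -0.005],
  ],
)

```text
time_s: 1.35
ee_pos: [0.4323, 0.3798, 0.1131]
ee_rot: [0.002, -0.003, 1.0, 0.001]
contact_force: [0.2, 0.0, -0.3]
finger_gap: 0.997
gripper_force: 0.0
```

```bash
python3 plan.py 438,373.5,24,90
```

```text
t 1.4 tcp [432.3 379.8 113.1] theta 90.3 tilt 0.21 gap 0.997 gf 0.0 F [ 0.2  0.  -0.3] j6 -1.06
438,373.5,24,90 -> [-5.680e-01 -6.290e-01  8.909e+00  5.000e-03]
```

Request:
step_arm(
  increments=[
    [-0.55, -0.6, 3, 0],
    [-0.55, -0.6, 6, 0],
    [-0.55, -0.6, 8.9, 0],
    [-0.55, -0.6, 8.9, 0],
    [-0.55, -0.6, 8.9, 0],
  ],
)

```text
time_s: 1.85
ee_pos: [0.4379, 0.3738, 0.0238]
ee_rot: [0.001, -0.003, 1.0, 0.001]
contact_force: [-0.1, 0.7, 0.6]
finger_gap: 1.001
gripper_force: 0.0
```

Request:
step_arm(
  increments=[
    [0, 0, 0, 0],
    [0, 0, 0, 0],
    [0, 0, 0, 0],
    [0, 0, 0, 0],
    [0, 0, 0, 0],
    [0, 0, 0, 0],
  ],
  gripper=0.3,
  grip_force=20,
)

```text
time_s: 2.45
ee_pos: [0.4369, 0.3733, 0.0218]
ee_rot: [0.0, -0.003, 1.0, -0.0]
contact_force: [0.1, -1.7, 1.4]
finger_gap: 0.523
gripper_force: 19.8
```

```bash
python3 plan.py 438,373.5,24,90
```

```text
t 2.5 tcp [436.9 373.3  21.8] theta 90.3 tilt 0.01 gap 0.523 gf 19.8 F [ 0.1 -1.7  1.4] j6 -1.07
438,373.5,24,90 -> [-0.105  0.021 -0.224  0.005]
```

Request:
step_arm(
  increments=[
    [0, 0, -5, 0],
    [-1, -3, -9.5, 0.14],
    [-4, -8, -9.5, 0.28],
    [-6.5, -13, -9.5, 0.42],
    [-9, -18, -9.5, 0.56],
    [-11.5, -23, -9.5, 0.7],
    [-14, -28, -9.5, 0.84],
    [-16.5, -33, -9.5, 0.98],
  ],
)

```text
time_s: 3.25
ee_pos: [0.5855, 0.0786, 0.1161]
ee_rot: [-0.001, 0.471, 0.882, -0.0]
contact_force: [1.3, 0.2, -2.1]
finger_gap: 0.519
gripper_force: 19.8
```

```bash
python3 plan.py 605.5,14,110,-3
```

```text
t 3.2 tcp [585.5  78.6 116.1] theta 33.8 tilt 0.07 gap 0.519 gf 19.8 F [ 1.3  0.2 -2.1] j6 -0.66
605.5,14,110,-3 -> [-6.478 -1.934  0.613  0.642]
```

Request:
step_arm(
  increments=[
    [-1, -0.5, 0, 0.14],
    [-2, -1, 0, 0.28],
    [-3, -1, 0, 0.42],
    [-3, -1, 0, 0.56],
    [-3, -1, 0, 0.64],
    [-3, -1, 0, 0.64],
    [-3, -1, 0, 0.64],
  ],
)

```text
time_s: 3.95
ee_pos: [0.5936, 0.0501, 0.1162]
ee_rot: [-0.0, 0.722, 0.692, -0.0]
contact_force: [-0.1, 0.6, -2.4]
finger_gap: 0.521
gripper_force: 19.8
```

```bash
python3 plan.py 605.5,14,110,-3
python3 - <<'E'
from meas import *
from workcell import cams
c=cams.read_camera("wrist");cv2.imwrite("pics/w2.png",c["color"]);np.savez("w2.npz",**c);print(c["xyz"])
E
```

```text
t 4.0 tcp [593.6  50.1 116.2] theta -2.4 tilt 0.05 gap 0.521 gf 19.8 F [-0.1  0.6 -2.4] j6 -0.07
605.5,14,110,-3 -> [-3.561  1.343  0.623  0.011]
[0.59873825 0.1344408  0.25335062]
```

View pics/w2.png

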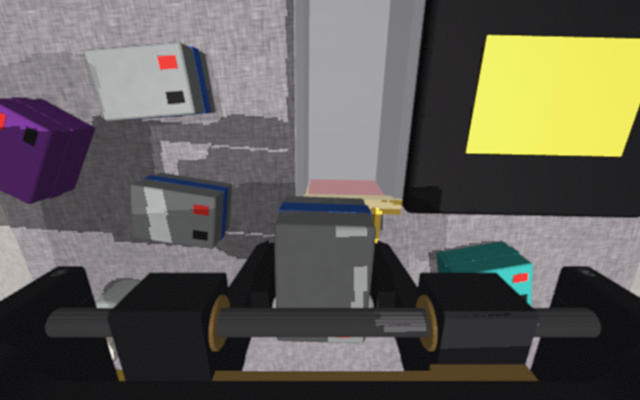

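The wrist view shows the module held square over the sill at (323,270). Behind it are the yellow lintel from (303,196) to (403,207) and the red flap at (345,187) below the clear roof.

Run:
```python
from meas import *
c=load("w2.npz")
m,bs=blobs(c["color"],[18,70,80],[35,255,255],15)
for b in bs:
    q=b[:,0];print(cv2.boundingRect(b),[np.round(onz(c,*q[i],.076)[:2]*1000) for i in(q[:,0].argmin(),q[:,0].argmax(),q[:,1].argmin())])
# roof left/right edges (vertical lines) on z=.076
g=cv2.Canny(c["color"],40,120)
for v in(20,60,100,140,170):
    xs=[u for u in range(280,440) if g[v,u]]; print(v,[(u,np.round(onz(c,u,v,.076)[:2]*1000).tolist()) for u in xs])
```

```text
(116, 369, 9, 12) [array([421., -63.]), array([425., -74.]), array([421., -63.])]
(214, 365, 322, 15) [array([500., -75.]), array([765., -88.]), array([681., -69.])]
(426, 299, 12, 52) [array([669.,  -5.]), array([680., -35.]), array([669.,  -5.])]
(209, 299, 10, 52) [array([505., -20.]), array([515.,   1.]), array([515.,   1.])]
(364, 199, 39, 45) [array([623.,  74.]), array([648.,  73.]), array([635.,  75.])]
(465, 34, 175, 123) [array([685., 105.]), array([785., 126.]), array([691., 168.])]
20 [(285, [580.0, 179.0]), (293, [584.0, 179.0]), (309, [593.0, 178.0]), (388, [636.0, 177.0]), (423, [655.0, 176.0])]
60 [(285, [578.0, 159.0]), (293, [583.0, 159.0]), (309, [592.0, 159.0]), (385, [635.0, 157.0]), (418, [653.0, 156.0])]
100 [(286, [577.0, 138.0]), (294, [582.0, 138.0]), (308, [590.0, 138.0]), (382, [633.0, 136.0]), (414, [652.0, 135.0])]
140 [(294, [580.0, 115.0]), (308, [589.0, 114.0]), (378, [632.0, 113.0]), (409, [651.0, 112.0])]
170 [(294, [579.0, 96.0]), (308, [588.0, 96.0]), (376, [631.0, 94.0]), (406, [650.0, 93.0])]
```

```bash
python3 plan.py 607.5,15,60,-3.2 607.5,15,30,-3.2
```

```text
t 4.0 tcp [593.6  50.2 116.3] theta -2.4 tilt 0.04 gap 0.521 gf 19.8 F [-0.5  0.1 -3.2] j6 -0.07
607.5,15,60,-3.2 -> [-3.456  1.535  5.633  0.014]
607.5,15,30,-3.2 -> [-3.456  1.535  8.633  0.014]
```

Request:
step_arm(
  increments=[
    [-3.45, 1.5, 0, 0.014],
    [-3.45, 1.5, 3, 0.014],
    [-3.45, 1.5, 5.6, 0.014],
    [-3.45, 1.5, 7.2, 0.014],
    [-3.45, 1.5, 8.5, 0.014],
    [-3.45, 1.5, 8.6, 0.014],
    [-3.45, 1.5, 8.6, 0.014],
  ],
)

```text
time_s: 4.7
ee_pos: [0.6075, 0.015, 0.031]
ee_rot: [0.0, 0.727, 0.687, 0.0]
contact_force: [0.5, 0.2, -2.6]
finger_gap: 0.522
gripper_force: 19.8
```

```bash
python3 plan.py 607.5,15,29,-3.2
```

```text
t 4.7 tcp [607.5  15.   31. ] theta -3.3 tilt 0.02 gap 0.522 gf 19.8 F [ 0.5  0.2 -2.6] j6 -0.11
607.5,15,29,-3.2 -> [-0.    -0.001  0.195 -0.002]
```

Request:
step_arm(
  increments=[
    [0, 0, 0.2, 0],
    [0, 0, 0.2, 0],
  ],
)

```text
time_s: 4.9
ee_pos: [0.6075, 0.015, 0.0292]
ee_rot: [0.0, 0.727, 0.686, 0.0]
contact_force: [0.2, 0.5, -3.3]
finger_gap: 0.525
gripper_force: 19.8
```

Request:
step_arm(
  increments=[
    [0, 0, 0, 0],
    [0, 0, 0, 0],
    [0, 0, 0, 0],
    [0, 0, -1, 0],
    [0, 0, -4, 0],
    [0, 0, -9, 0],
    [0, 0, -13, 0],
    [0, 0, -13, 0],
  ],
  gripper=0.85,
)

```text
time_s: 5.7
ee_pos: [0.6094, 0.0147, 0.1653]
ee_rot: [0.005, 0.727, 0.686, 0.004]
contact_force: [0.1, -0.8, 0.2]
finger_gap: 0.85
gripper_force: 0.0
```

```bash
python3 - <<'E'
from meas import *
from workcell import cams
c=cams.read_camera("scene");np.savez("s1.npz",**c)
m,bs=blobs(c["color"],[8,110,120],[20,255,255],5)
t=load("top0.npz")
for b in bs:
    p=b[:,0].mean(0)
    if 240<p[0]<290 and 130<p[1]<180:
        print(p,cv2.contourArea(b),onz(c,*p,.1))
print(proj(c,(.467,-.233,.1)))
k=np.vstack([c["color"][180:330,200:400]]);cv2.imwrite("pics/s1.png",cv2.resize(k,None,fx=4,fy=4,interpolation=cv2.INTER_CUBIC))
E
python3 plan.py 467,-233,170,8.8 467,-233,84,8.8
```

```text
(np.float64(262.1175089700595), np.float64(149.2090830462456))
t 5.8 tcp [608.2  14.9 162. ] theta -3.3 tilt 0.36 gap 0.851 gf 0.0 F [-0.1  0.4  0.1] j6 -0.11
467,-233,170,8.8 -> [-25.561 -12.664  -0.801  -0.211]
467,-233,84,8.8 -> [-25.561 -12.664   7.799  -0.211]
```

View pics/s1.png

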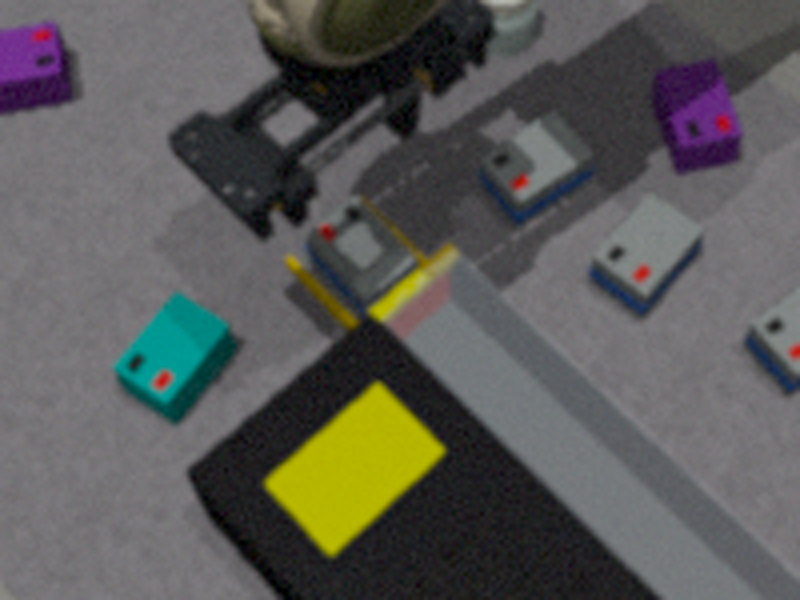

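The crop shows the first module seated on the sill between the two yellow guides at about (360,255), square to the doorway. The red flap is closed behind the lintel. I'll fetch the pusher now.

Request:
step_arm(
  increments=[
    [-5, -2.5, -0.8, -0.05],
    [-10, -5, -0.8, -0.1],
    [-15, -7.5, -0.8, -0.15],
    [-20, -10, -0.8, -0.21],
    [-25.6, -12.7, 0, -0.21],
    [-25.6, -12.7, 2.5, -0.21],
    [-25.6, -12.7, 3.2, -0.21],
    [-25.6, -12.7, 3.2, -0.21],
  ],
)

```text
time_s: 6.55
ee_pos: [0.4647, -0.233, 0.125]
ee_rot: [-0.002, 0.652, 0.758, 0.0]
contact_force: [-0.0, 0.2, -0.6]
finger_gap: 0.852
gripper_force: 0.0
```

```bash
python3 plan.py 467,-233,84,8.8;python3 - <<'E'
from meas import *
from workcell import cams
c=cams.read_camera("wrist");np.savez("w3.npz",**c);cv2.imwrite("pics/w3.png",c["color"])
m,bs=blobs(c["color"],[5,110,90],[20,255,255],30)
for b in bs: print(cv2.boundingRect(b),cv2.contourArea(b),onz(c,*b[:,0].mean(0),.112)[:2]*1000)
E
```

```text
t 6.5 tcp [ 464.7 -233.   125. ] theta 8.6 tilt 0.23 gap 0.852 gf 0.0 F [-0.   0.2 -0.6] j6 -0.84
467,-233,84,8.8 -> [-3.600e-02  2.260e-01  4.104e+00 -3.000e-03]
(271, 365, 322, 16) 3416.5 [ 554.55192268 -314.147408  ]
(462, 296, 31, 55) 664.5 [ 574.1762066  -266.33812487]
(154, 296, 30, 55) 657.5 [ 373.37308187 -297.20609044]
(312, 210, 33, 63) 1874.0 [ 467.93627925 -224.13368591]
(105, 202, 125, 87) 2986.0 [ 381.69409451 -230.49853044]
```

View pics/w3.png

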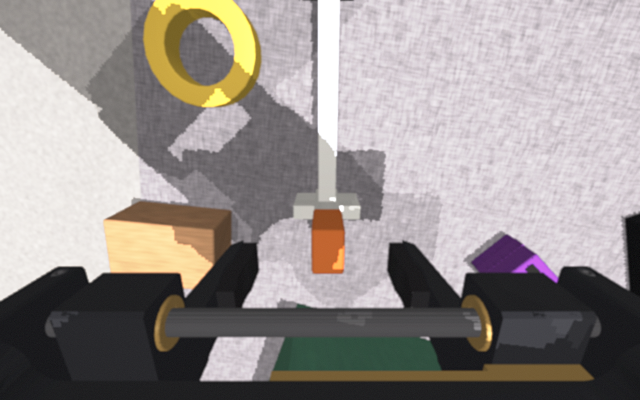

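The wrist view shows the orange head centred between the open fingers at (328,240), with the bar running up the image.

Request:
step_arm(
  increments=[
    [0, 0.3, 2, 0],
    [0, 0.3, 4.1, 0],
    [0, 0.3, 4.1, 0],
    [0, 0.3, 4.1, 0],
  ],
)

```text
time_s: 7.0
ee_pos: [0.4693, -0.232, 0.0864]
ee_rot: [0.0, 0.651, 0.759, 0.0]
contact_force: [-0.2, -1.0, 0.3]
finger_gap: 0.853
gripper_force: 0.0
```

Request:
step_arm(
  increments=[
    [0, 0, 0, 0],
    [0, 0, 0, 0],
    [0, 0, 0, 0],
    [0, 0, 0, 0],
    [0, 0, 0, 0],
    [0, 0, 0, 0],
    [0, 0, 0, 0],
    [0, 0, 0, 0],
  ],
  gripper=0.05,
  grip_force=45,
)

```text
time_s: 7.8
ee_pos: [0.4686, -0.2328, 0.0855]
ee_rot: [-0.0, 0.651, 0.759, -0.0]
contact_force: [1.1, 0.4, 0.2]
finger_gap: 0.224
gripper_force: 44.9
```

```bash
python3 plan.py
python3 - <<'E'
from meas import *
c=load("w3.npz");print(onz(c,328,231,.112),onz(c,328,272,.112))
E
```

```text
t 7.8 tcp [ 468.6 -232.8   85.5] theta 8.7 tilt 0.01 gap 0.224 gf 44.9 F [1.1 0.4 0.2] j6 -0.84
[ 0.4672276 -0.2171115  0.112    ] [ 0.47145653 -0.24390922  0.112     ]
```

```bash
python3 plan.py 468.6,-232.8,140,8.7 594.5,-222,140,-3.2 594.5,-222,94.5,-3.2
```

```text
t 7.8 tcp [ 468.6 -232.8   85.5] theta 8.7 tilt 0.01 gap 0.224 gf 44.9 F [1.1 0.4 0.2] j6 -0.84
468.6,-232.8,140,8.7 -> [ 2.000e-03  4.000e-03 -5.446e+00  0.000e+00]
594.5,-222,140,-3.2 -> [-0.835 12.613 -5.446  0.208]
594.5,-222,94.5,-3.2 -> [-0.835 12.613 -0.896  0.208]
```

Request:
step_arm(
  increments=[
    [0, 0, -3, 0],
    [0, 1, -5.4, 0],
    [-0.2, 4.5, -5.4, 0.05],
    [-0.5, 8.5, -5.4, 0.12],
    [-0.8, 12.6, -5.4, 0.208],
    [-0.8, 12.6, -5.4, 0.208],
    [-0.8, 12.6, -3, 0.208],
    [-0.8, 12.6, -3, 0.208],
  ],
)

```text
time_s: 8.6
ee_pos: [0.5927, -0.2208, 0.1125]
ee_rot: [-0.003, 0.726, 0.687, -0.001]
contact_force: [-0.4, 1.5, -1.5]
finger_gap: 0.222
gripper_force: 45.0
```

```bash
python3 plan.py 594.5,-222,94.5,-3.2;python3 - <<'E'
from meas import *
from workcell import cams
c=cams.read_camera("wrist");np.savez("w4.npz",**c);cv2.imwrite("pics/w4.png",c["color"])
E
```

```text
t 8.6 tcp [ 592.7 -220.8  112.5] theta -3.2 tilt 0.38 gap 0.222 gf 45.0 F [-0.4  1.5 -1.5] j6 -0.49
594.5,-222,94.5,-3.2 -> [-0.11   0.184  1.795  0.   ]
```

View pics/w4.png

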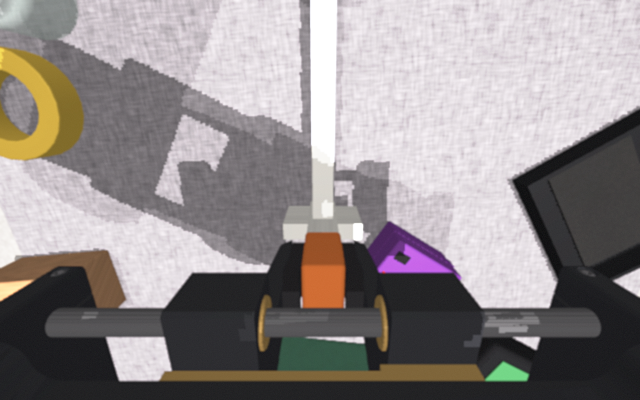

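The pusher is held straight, with its bar running up the image at (322,100). The purple look-alike stands near the heel's right side at (410,250), so I need the clearance.

Run:
```python
from meas import *
for n in("top0","w4"):
    c=load(n+".npz");m,bs=blobs(c["color"],[130,80,60],[160,255,255],40)
    for b in bs:
        p=b[:,0].mean(0)
        if n=="w4" or p[0]>400: w=np.array([onz(c,*q[0],.044)[:2]*1000 for q in b]);print(n,p.round(),"top-z rect",cv2.boxPoints(cv2.minAreaRect(w.astype(np.float32))).round().tolist())
c=load("top0.npz")
for n,p in(("jar",(346,224)),):print(n,onz(c,*p,.07))
```

```text
top0 [419. 137.] top-z rect [[624.0, -281.0], [679.0, -319.0], [706.0, -281.0], [651.0, -242.0]]
w4 [412. 257.] top-z rect [[621.0, -258.0], [687.0, -306.0], [711.0, -272.0], [645.0, -224.0]]
jar [ 0.38887219 -0.05519011  0.07      ]
```

Request:
step_arm(
  increments=[
    [0, 0.2, 1, 0],
    [0, 0.2, 1.8, 0],
    [2, 0.2, 1.8, 0],
    [3, 0.2, 1.8, 0],
    [3, 0.2, 1.8, 0],
  ],
)

```text
time_s: 9.15
ee_pos: [0.5982, -0.1899, 0.098]
ee_rot: [0.0, 0.726, 0.688, 0.0]
contact_force: [0.2, -0.2, -2.2]
finger_gap: 0.221
gripper_force: 45.0
```

```bash
python3 plan.py 604.2,-43,94.5,-3.2
```

```text
t 9.2 tcp [ 598.2 -189.9   98. ] theta -3.1 tilt 0.02 gap 0.221 gf 45.0 F [ 0.2 -0.2 -2.2] j6 -0.44
604.2,-43,94.5,-3.2 -> [ 1.4702e+01 -1.9500e-01  3.5400e-01  2.0000e-03]
```

Request:
step_arm(
  increments=[
    [1.3, 0, 0.2, 0],
    [2.3, 0, 0.2, 0],
    [3.3, 0, 0.2, 0],
    [4.3, -0.1, 0.2, 0],
    [5.3, -0.1, 0.2, 0],
    [6.3, -0.1, 0.2, 0],
    [7.3, -0.1, 0.2, 0],
    [8.3, -0.1, 0.2, 0],
  ],
)

```text
time_s: 9.95
ee_pos: [0.6017, -0.108, 0.0957]
ee_rot: [-0.0, 0.727, 0.687, 0.0]
contact_force: [-0.1, -4.0, -0.6]
finger_gap: 0.225
gripper_force: 45.0
```

Request:
step_arm(
  increments=[
    [1, 0, 0, 0],
    [2, 0, 0, 0],
    [3, 0, 0, 0],
    [4, 0, 0, 0],
    [5, -0.1, 0, 0],
    [5.8, -0.1, 0, 0],
    [6.4, -0.1, 0, 0],
    [6.4, -0.1, 0, 0],
  ],
)

```text
time_s: 10.75
ee_pos: [0.604, -0.0436, 0.0952]
ee_rot: [-0.001, 0.726, 0.687, -0.0]
contact_force: [0.2, -0.0, -3.7]
finger_gap: 0.226
gripper_force: 45.0
```

```bash
python3 plan.py 594.5,-222,87,-3.2
python3 - <<'E'
from meas import *
from workcell import cams
c=cams.read_camera("scene");np.savez("s2.npz",**c)
cv2.imwrite("pics/s2.png",cv2.resize(c["color"][180:380,180:440],None,fx=3,fy=3,interpolation=cv2.INTER_CUBIC))
E
```

```text
t 10.8 tcp [604.  -43.6  95.2] theta -3.2 tilt 0.08 gap 0.226 gf 45.0 F [ 0.2 -0.  -3.7] j6 -0.21
594.5,-222,87,-3.2 -> [-1.7861e+01  3.4000e-02  8.2300e-01  1.0000e-03]
```

View pics/s2.png

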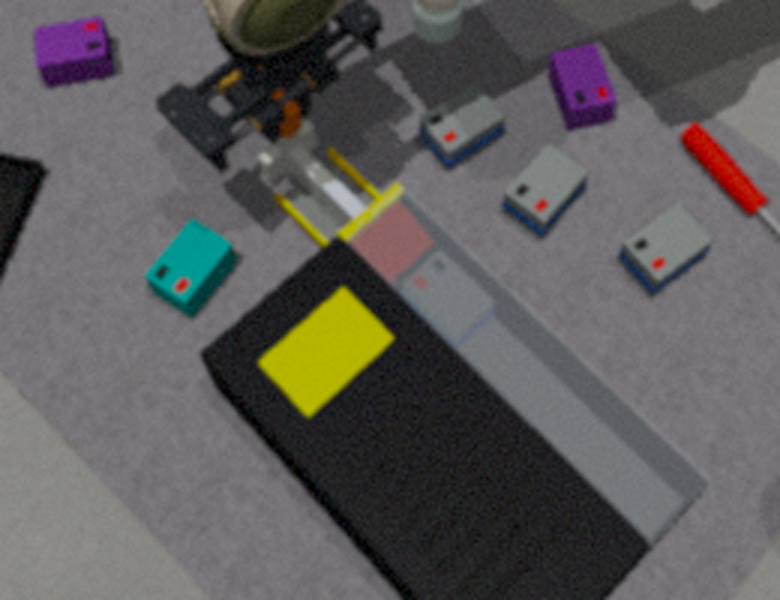

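The view shows the first module fully inside under the clear roof at (445,295), with the flap riding on the pusher bar. One grey module near the sill, at (462,128), has turned, so I'll measure it again later. Next I'll draw the pusher back and park it.

Request:
step_arm(
  increments=[
    [-2, 0, 0, 0],
    [-5, 0, 0, 0],
    [-8, 0, 0, 0],
    [-11, 0, 0, 0],
    [-14, 0, 0, 0],
    [-17.9, 0, 0, 0],
    [-17.9, 0, 0.6, 0],
    [-17.9, 0, 0.6, 0],
  ],
)

```text
time_s: 11.6
ee_pos: [0.5936, -0.2239, 0.0886]
ee_rot: [-0.001, 0.727, 0.686, 0.0]
contact_force: [0.5, 0.9, -2.5]
finger_gap: 0.225
gripper_force: 45.0
```

```bash
python3 plan.py 594.5,-222,86,-3.2
```

```text
t 11.6 tcp [ 593.6 -223.9   88.6] theta -3.3 tilt 0.13 gap 0.225 gf 45.0 F [ 0.5  0.9 -2.5] j6 -0.49
594.5,-222,86,-3.2 -> [ 0.198  0.077  0.255 -0.002]
```

Lower it to the table, release, rise, and look at the modules from above.

Request:
step_arm(
  increments=[
    [0, 0, 0.25, 0],
    [0, 0, 0.25, 0],
    [0, 0, 0.25, 0],
  ],
)

```text
time_s: 11.9
ee_pos: [0.5944, -0.2227, 0.0872]
ee_rot: [-0.0, 0.726, 0.687, 0.0]
contact_force: [0.3, 1.1, -2.9]
finger_gap: 0.222
gripper_force: 45.0
```

Request:
step_arm(
  increments=[
    [0, 0, 0, 0],
    [0, 0, 0, 0],
    [0, 0, 0, 0],
    [0, 0, 0, 0],
    [0, 0, 0, 0],
    [0, 0, -3, 0],
    [0, 0, -8, 0],
    [0, 0, -10, 0],
  ],
  gripper=0.85,
)

```text
time_s: 12.7
ee_pos: [0.5952, -0.2241, 0.1916]
ee_rot: [0.003, 0.727, 0.687, 0.001]
contact_force: [0.2, -0.5, -0.2]
finger_gap: 0.847
gripper_force: 0.0
```

```bash
python3 - <<'E'
from meas import *
from workcell import cams
c=cams.read_camera("top");np.savez("t1.npz",**c)
for o in modules(c): print(*o)
m,bs=blobs(c["color"],[8,110,120],[20,255,255],5)
for b in bs:
    p=b[:,0].mean(0)
    if 390<p[0]<420: print("head",p,onz(c,*p,.112))
E
python3 plan.py 475,53,200,90
```

```text
[240. 205.] [444.3 268. ] [42. 61.] -10.6
[324. 155.] [600.5  12.8] [78. 42.] 86.5
t 12.8 tcp [ 595.7 -224.4  193.5] theta -3.2 tilt 0.54 gap 0.85 gf 0.0 F [-0.6  0.2  2. ] j6 -0.49
475,53,200,90 -> [ 27.024 -13.6    -0.648  -1.627]
```

```bash
python3 plan.py 465,120,230,90
```

```text
t 12.8 tcp [ 595.7 -224.4  193.5] theta -3.2 tilt 0.54 gap 0.85 gf 0.0 F [-0.6  0.2  2. ] j6 -0.49
465,120,230,90 -> [ 33.658 -14.973  -3.648  -1.627]
```

Request:
step_arm(
  increments=[
    [5, -2, -3, -0.14],
    [10, -4, -3.5, -0.28],
    [15, -6, -3.5, -0.42],
    [20, -8, -3.5, -0.56],
    [25, -10, -3.5, -0.7],
    [30, -13, -3.5, -0.84],
    [33.5, -14.9, -3.5, -0.98],
    [33.5, -14.9, -3.5, -1.12],
  ],
)

```text
time_s: 13.55
ee_pos: [0.4621, 0.1219, 0.222]
ee_rot: [-0.0, 0.247, 0.969, 0.0]
contact_force: [0.5, 0.4, -0.7]
finger_gap: 0.847
gripper_force: 0.0
```

Request:
step_arm(
  increments=[
    [0, 0, 0, -0.14],
    [0, 0, 0, -0.28],
    [0, 0, 0, -0.42],
    [0, 0, 0, -0.5],
    [0, 0, 0, -0.5],
  ],
)

```text
time_s: 14.05
ee_pos: [0.4641, 0.1192, 0.2218]
ee_rot: [-0.0, 0.003, 1.0, 0.0]
contact_force: [0.8, -0.3, -0.0]
finger_gap: 0.847
gripper_force: 0.0
```

```bash
python3 plan.py 465,120,230,90
python3 - <<'E'
from meas import *
from workcell import cams
c=cams.read_camera("wrist");np.savez("w5.npz",**c);cv2.imwrite("pics/w5.png",c["color"]);wmods(c)
E
```

```text
t 14.1 tcp [464.1 119.2 221.8] theta 89.6 tilt 0.03 gap 0.847 gf 0.0 F [ 0.8 -0.3 -0. ] j6 -1.56
465,120,230,90 -> [-0.091  0.08  -0.822 -0.006]
[265. 194.] [479.   53.8] [45. 57.] -11.7
[352. 192.] [476.5 154.2] [59. 45.] 2.2
[455. 163.] [446.1 268.9] [45. 66.] -11.0
[154. 116.] [393.5 -58. ] [50. 66.] -87.4
```

View pics/w5.png

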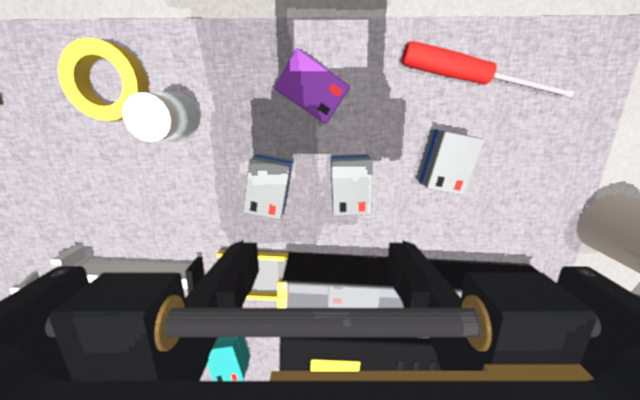

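The three remaining modules are at (267,187), (351,185) and (453,163), and they haven't moved. The shading only clips their far ends. I'll pick the one nearest the sill.

```bash
python3 plan.py 474,53,60,78 474,53,23,78
```

```text
t 14.1 tcp [464.1 119.2 221.8] theta 89.5 tilt 0.02 gap 0.85 gf 0.0 F [ 1.   0.4 -1. ] j6 -1.56
474,53,60,78 -> [-1.047 -6.611 16.185  0.201]
474,53,23,78 -> [-1.047 -6.611 19.885  0.201]
```

Request:
step_arm(
  increments=[
    [-1, -4, 2, 0.1],
    [-1, -6.6, 6, 0.2],
    [-1, -6.6, 10.5, 0.2],
    [-1, -6.6, 14.5, 0.2],
    [-1, -6.6, 17.5, 0.2],
    [-1, -6.6, 19.9, 0.2],
    [-1, -6.6, 19.9, 0.2],
    [-1, -6.6, 19.9, 0.2],
  ],
)

```text
time_s: 14.9
ee_pos: [0.474, 0.0531, 0.0235]
ee_rot: [-0.0, 0.104, 0.995, -0.0]
contact_force: [-0.7, -0.2, 1.2]
finger_gap: 0.852
gripper_force: 0.0
```

Request:
step_arm(
  increments=[
    [0, 0, 0, 0],
    [0, 0, 0, 0],
    [0, 0, 0, 0],
    [0, 0, 0, 0],
    [0, 0, 0, 0],
    [0, 0, 0, 0],
  ],
  gripper=0.3,
  grip_force=20,
)

```text
time_s: 15.5
ee_pos: [0.474, 0.0531, 0.0236]
ee_rot: [0.0, 0.103, 0.995, -0.0]
contact_force: [-1.4, -0.4, 6.2]
finger_gap: 0.519
gripper_force: 20.0
```

```bash
python3 plan.py 607.5,15,110,-3.2
```

```text
t 15.5 tcp [474.   53.1  23.6] theta 78.2 tilt 0.05 gap 0.519 gf 20.0 F [-1.4 -0.4  6.2] j6 -1.5
607.5,15,110,-3.2 -> [-13.848  -0.991  -8.637   1.42 ]
```

Request:
step_arm(
  increments=[
    [0, 0, -4, 0],
    [0, 0, -8.6, 0.14],
    [-3, -0.2, -8.6, 0.28],
    [-6, -0.4, -8.6, 0.42],
    [-9, -0.6, -8.6, 0.56],
    [-12, -0.8, -8.6, 0.7],
    [-13.8, -1, -8.6, 0.84],
    [-13.8, -1, -8.6, 0.98],
  ],
)

```text
time_s: 16.3
ee_pos: [0.6083, 0.0142, 0.1081]
ee_rot: [-0.0, 0.562, 0.827, -0.0]
contact_force: [0.0, 0.2, -4.1]
finger_gap: 0.52
gripper_force: 20.0
```

Request:
step_arm(
  increments=[
    [0, 0, 0, 0.14],
    [0, 0, 0, 0.28],
    [0, 0, 0, 0.42],
    [0, 0, 0, 0.44],
    [0, 0, 0, 0.44],
    [0, 0, 0, 0.44],
  ],
)

```text
time_s: 16.9
ee_pos: [0.6066, 0.0151, 0.1089]
ee_rot: [-0.0, 0.726, 0.688, -0.0]
contact_force: [-0.3, -0.1, -2.7]
finger_gap: 0.519
gripper_force: 20.0
```

```bash
python3 plan.py 607.5,15,31,-3.2;  python3 - <<'E'
from meas import *
from workcell import cams
c=cams.read_camera("wrist");np.savez("w6.npz",**c)
cv2.imwrite("pics/w6.png",c["color"][150:350,220:430])
# held module: far (front) edge of top, blue/dark transitions: print colour column profile
im=c["color"]
h=cv2.cvtColor(im,cv2.COLOR_BGR2HSV)
m=cv2.inRange(h,np.array([100,120,30]),np.array([130,255,255]));m[:, :230]=0;m[:,430:]=0
for q in cv2.findContours(m,0,1)[0]:
    if cv2.contourArea(q)>40: print("blue",cv2.minAreaRect(q))
c=load("w2.npz");h=cv2.cvtColor(c["color"],cv2.COLOR_BGR2HSV);m=cv2.inRange(h,np.array([100,120,30]),np.array([130,255,255]));m[:, :230]=0;m[:,430:]=0
for q in cv2.findContours(m,0,1)[0]:
    if cv2.contourArea(q)>40: print("ref",cv2.minAreaRect(q))
E
```

```text
t 16.9 tcp [606.6  15.1 108.9] theta -3.1 tilt 0.03 gap 0.519 gf 20.0 F [-0.3 -0.1 -2.7] j6 -0.12
607.5,15,31,-3.2 -> [-1.000e-03  8.800e-02  7.791e+00  3.000e-03]
blue ((322.5, 206.5), (9.0, 91.0), 90.0)
ref ((324.6214904785156, 207.8540496826172), (91.11605834960938, 9.328152656555176), 1.9091522693634033)
```

Request:
step_arm(
  increments=[
    [0, 0.1, 3, 0],
    [0, 0.1, 5, 0],
    [0, 0.1, 6.8, 0],
    [0, 0.1, 7.8, 0],
    [0, 0.1, 7.9, 0],
    [0, 0.1, 7.9, 0],
  ],
)

```text
time_s: 17.55
ee_pos: [0.6081, 0.0149, 0.0305]
ee_rot: [0.0, 0.726, 0.687, 0.0]
contact_force: [-0.3, 0.2, -2.5]
finger_gap: 0.517
gripper_force: 20.0
```

Request:
step_arm(
  increments=[
    [0, 0, 0, 0],
    [0, 0, 0, 0],
    [0, 0, 0, 0],
    [0, 0, -1, 0],
    [0, 0, -4, 0],
    [0, 0, -8, 0],
    [0, 0, -12, 0],
    [0, 0, -12, 0],
  ],
  gripper=0.85,
)

```text
time_s: 18.35
ee_pos: [0.6099, 0.0147, 0.1566]
ee_rot: [0.004, 0.727, 0.687, 0.003]
contact_force: [0.8, 0.3, 0.3]
finger_gap: 0.849
gripper_force: 0.0
```

```bash
python3 plan.py 594.5,-222.5,150,-3.2 594.5,-222.5,86,-3.2
```

```text
t 18.4 tcp [609.9  14.7 156.6] theta -3.2 tilt 0.64 gap 0.849 gf 0.0 F [0.8 0.3 0.3] j6 -0.11
594.5,-222.5,150,-3.2 -> [-23.77   -0.216   0.663   0.   ]
594.5,-222.5,86,-3.2 -> [-23.77   -0.216   7.063   0.   ]
```

Request:
step_arm(
  increments=[
    [-5, 0, 0, 0],
    [-10, 0, 0, 0],
    [-15, 0, 0, 0],
    [-20, 0, 0, 0],
    [-23.8, 0, 1, 0],
    [-23.8, 0, 2, 0],
    [-23.8, 0, 2, 0],
  ],
)

```text
time_s: 19.05
ee_pos: [0.5936, -0.2226, 0.1284]
ee_rot: [-0.002, 0.727, 0.687, -0.0]
contact_force: [-0.1, 0.5, 0.3]
finger_gap: 0.851
gripper_force: 0.0
```

```bash
python3 plan.py 594.4,-222.7,87,-3.2
python3 - <<'E'
from meas import *
from workcell import cams
c=cams.read_camera("wrist");np.savez("w7.npz",**c)
m,bs=blobs(c["color"],[5,110,90],[20,255,255],30)
for b in bs:
    r=cv2.boundingRect(b)
    if 280<r[0]<360 and r[2]<60: print(r,np.round(onz(c,r[0]+r[2]/2,r[1]+r[3],.112)*1000))
E
```

```text
t 19.1 tcp [ 593.6 -222.6  128.4] theta -3.3 tilt 0.2 gap 0.851 gf 0.0 F [-0.1  0.5  0.3] j6 -0.49
594.4,-222.7,87,-3.2 -> [-4.000e-03  8.400e-02  4.144e+00 -2.000e-03]
(309, 208, 32, 63) [ 596. -236.  112.]
```

Request:
step_arm(
  increments=[
    [0, 0.1, 2, 0],
    [0, 0.1, 4, 0],
    [0, 0.1, 4.1, 0],
    [0, 0.1, 4.1, 0],
  ],
)

```text
time_s: 19.5
ee_pos: [0.5959, -0.2216, 0.0898]
ee_rot: [0.0, 0.726, 0.688, 0.0]
contact_force: [0.8, 0.2, 0.2]
finger_gap: 0.854
gripper_force: 0.0
```

Request:
step_arm(
  increments=[
    [0, 0, 0, 0],
    [0, 0, 0, 0],
    [0, 0, 0, 0],
    [0, 0, 0, 0],
    [0, 0, 0, 0],
    [0, 0, 0, 0],
    [0, 0, 0, 0],
    [0, 0, 0, 0],
  ],
  gripper=0.05,
  grip_force=45,
)

```text
time_s: 20.3
ee_pos: [0.5954, -0.2228, 0.089]
ee_rot: [-0.0, 0.727, 0.687, -0.0]
contact_force: [-0.5, 0.3, 0.1]
finger_gap: 0.22
gripper_force: 45.0
```

Request:
step_arm(
  increments=[
    [0, 0, -1, 0],
    [0, 0, -1, 0],
    [1.5, 0, -1, 0],
    [3, 0, -1, 0],
    [3, 0, -1, 0],
  ],
)

```text
time_s: 20.8
ee_pos: [0.5971, -0.19, 0.0989]
ee_rot: [-0.001, 0.726, 0.688, 0.0]
contact_force: [-0.7, 0.5, -2.6]
finger_gap: 0.223
gripper_force: 45.0
```

```bash
python3 plan.py 604.2,-43,96,-3.2
```

```text
t 20.8 tcp [ 597.1 -190.    98.9] theta -3.1 tilt 0.08 gap 0.223 gf 45.0 F [-0.7  0.5 -2.6] j6 -0.44
604.2,-43,96,-3.2 -> [ 1.4715e+01 -7.3000e-02  2.9300e-01  2.0000e-03]
```

Request:
step_arm(
  increments=[
    [1.3, 0, 0, 0],
    [2.3, 0, 0, 0],
    [3.3, 0, 0, 0],
    [4.3, 0, 0, 0],
    [5.3, 0, 0, 0],
    [6.3, 0, 0, 0],
    [7.3, 0, 0, 0],
    [8.3, 0, 0, 0],
  ],
)

```text
time_s: 21.6
ee_pos: [0.6018, -0.109, 0.0991]
ee_rot: [-0.0, 0.727, 0.687, -0.0]
contact_force: [0.2, -3.1, -0.5]
finger_gap: 0.223
gripper_force: 45.0
```

Request:
step_arm(
  increments=[
    [1, 0, 0, 0],
    [2, 0, 0, 0],
    [3, 0, 0, 0],
    [4, 0, 0, 0],
    [5, 0, 0, 0],
    [5.8, 0, 0, 0],
    [6.4, 0, 0, 0],
    [6.4, 0, 0, 0],
  ],
)

```text
time_s: 22.4
ee_pos: [0.6051, -0.0447, 0.0988]
ee_rot: [-0.001, 0.726, 0.687, 0.0]
contact_force: [0.6, 0.9, -2.6]
finger_gap: 0.22
gripper_force: 45.0
```

Request:
step_arm(
  increments=[
    [-2, 0, 0, 0],
    [-5, 0, 0, 0],
    [-8, 0, 0, 0],
    [-11, 0, 0, 0],
    [-14, 0, 0, 0],
    [-17.9, 0, 0, 0],
    [-17.9, 0, 0.5, 0],
    [-17.9, 0, 0.5, 0],
  ],
)

```text
time_s: 23.2
ee_pos: [0.5948, -0.2246, 0.093]
ee_rot: [-0.001, 0.727, 0.686, 0.0]
contact_force: [-0.2, 1.2, -2.1]
finger_gap: 0.225
gripper_force: 45.0
```

```bash
python3 plan.py 594.5,-222.5,89.5,-3.2
python3 - <<'E'
from meas import *
from workcell import cams
c=cams.read_camera("scene");np.savez("s3.npz",**c)
cv2.imwrite("pics/s3.png",cv2.resize(c["color"][180:380,180:440],None,fx=3,fy=3,interpolation=cv2.INTER_CUBIC))
E
```

```text
t 23.2 tcp [ 594.8 -224.6   93. ] theta -3.3 tilt 0.15 gap 0.225 gf 45.0 F [-0.2  1.2 -2.1] j6 -0.49
594.5,-222.5,89.5,-3.2 -> [ 0.211 -0.042  0.353 -0.002]
```

View pics/s3.png

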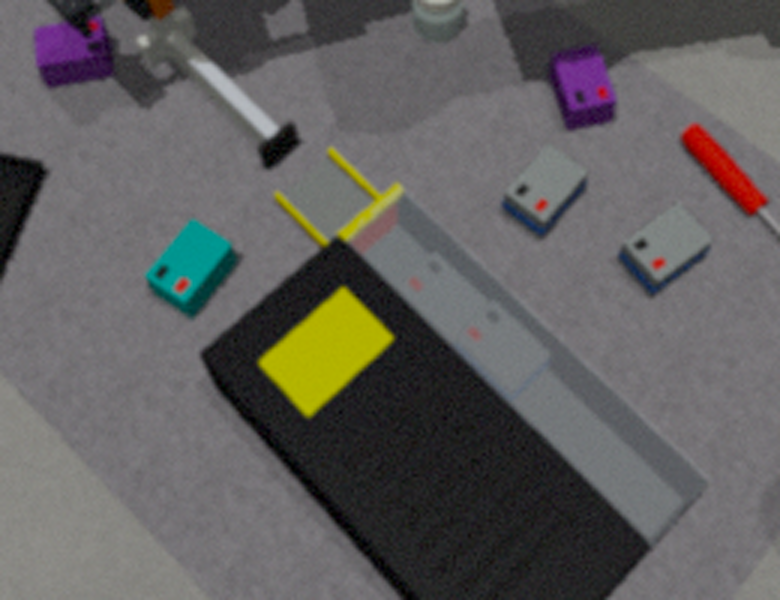

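Two modules are in the bay at (430,275) and (495,330), and the flap is shut. I'll park the pusher and go to the third module.

Request:
step_arm(
  increments=[
    [0.2, 0, 0.4, 0],
    [0.2, 0, 0.4, 0],
    [0.2, 0, 0.4, 0],
  ],
)

```text
time_s: 23.55
ee_pos: [0.5956, -0.2218, 0.0901]
ee_rot: [-0.0, 0.726, 0.687, 0.0]
contact_force: [0.2, 0.6, -1.6]
finger_gap: 0.221
gripper_force: 45.0
```

Request:
step_arm(
  increments=[
    [0, 0, 0, 0],
    [0, 0, 0, 0],
    [0, 0, 0, 0],
    [0, 0, 0, 0],
    [0, 0, 0, 0],
    [0, 0, -3, 0],
    [0, 0, -8, 0],
    [0, 0, -10, 0],
  ],
  gripper=0.85,
)

```text
time_s: 24.35
ee_pos: [0.5964, -0.2233, 0.1946]
ee_rot: [0.003, 0.727, 0.687, 0.001]
contact_force: [0.0, -0.2, -0.1]
finger_gap: 0.848
gripper_force: 0.0
```

Request:
step_arm(
  increments=[
    [5, -2, -3, -0.14],
    [10, -4, -3.5, -0.28],
    [15, -6, -3.5, -0.42],
    [20, -8, -3.5, -0.56],
    [25, -10, -3.5, -0.7],
    [30, -13, -3.5, -0.84],
    [35, -14.9, -3.5, -0.98],
    [40, -14.9, -3.5, -1.12],
  ],
)

```text
time_s: 25.15
ee_pos: [0.4718, 0.1509, 0.2256]
ee_rot: [0.0, 0.248, 0.969, 0.0]
contact_force: [0.6, 0.3, 0.1]
finger_gap: 0.855
gripper_force: 0.0
```

Request:
step_arm(
  increments=[
    [0, 0, 0, -0.14],
    [0, 0, 0, -0.28],
    [0, 0, 0, -0.42],
    [0, 0, 0, -0.5],
    [0, 0, 0, -0.5],
    [0, 0, 0, -0.5],
  ],
)

```text
time_s: 25.75
ee_pos: [0.4734, 0.1493, 0.2252]
ee_rot: [0.0, 0.005, 1.0, -0.0]
contact_force: [-0.4, 0.5, -0.2]
finger_gap: 0.852
gripper_force: 0.0
```

```bash
python3 plan.py 473,153,23,91.7 446,269,23,79
python3 - <<'E'
from meas import *
from workcell import cams
c=cams.read_camera("wrist");np.savez("w8.npz",**c);cv2.imwrite("pics/w8.png",c["color"]);wmods(c)
c=cams.read_camera("top");np.savez("t2.npz",**c)
for o in modules(c): print(*o)
m,bs=blobs(c["color"],[8,110,120],[20,255,255],5)
for b in bs:
    p=b[:,0].mean(0)
    if 390<p[0]<420: print("head",p,onz(c,*p,.112))
E
```

```text
t 25.8 tcp [473.4 149.3 225.2] theta 89.5 tilt 0.01 gap 0.852 gf 0.0 F [-0.4  0.5 -0.2] j6 -1.49
473,153,23,91.7 -> [ 0.044  0.366 20.218 -0.039]
446,269,23,79 -> [ 2.851 11.941 20.218  0.183]
[304. 212.] [512.6 127.6] [64. 45.] 2.2
[428. 154.] [446.3 269. ] [45. 66.] -11.0
[124. 107.] [393.  -58.9] [69. 50.] 89.5
[324. 155.] [601.   14.1] [80. 42.] 86.1
head [405.12 153.92] [ 0.59492987 -0.22351004  0.112     ]
```

The third module has been knocked aside and now sits at (512.6, 127.6) mm with its size intact. The parked pusher's head is where I left it.

```bash
python3 plan.py 512,127.5,23,92
```

```text
t 25.9 tcp [473.4 149.3 225.2] theta 89.5 tilt 0.01 gap 0.848 gf 0.0 F [-0.5 -1.1  0.1] j6 -1.5
512,127.5,23,92 -> [-3.876 -2.151 20.215 -0.044]
```

View pics/w8.png

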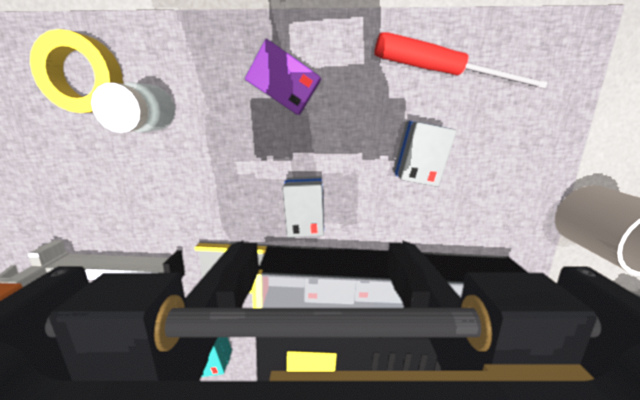

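The view shows the knocked module upright at (304,207) and the last one at (428,152). Two modules are visible in the bay at (340,290). I'll pick the third now.

Request:
step_arm(
  increments=[
    [-3.9, -2.1, 3, -0.04],
    [-3.9, -2.1, 7, -0.04],
    [-3.9, -2.1, 11, -0.04],
    [-3.9, -2.1, 15, -0.04],
    [-3.9, -2.1, 18, -0.04],
    [-3.9, -2.1, 20.2, -0.04],
    [-3.9, -2.1, 20.2, -0.04],
    [-3.9, -2.1, 20.2, -0.04],
  ],
)

```text
time_s: 26.65
ee_pos: [0.5126, 0.1281, 0.0236]
ee_rot: [0.0, -0.016, 1.0, -0.0]
contact_force: [0.8, -0.3, 0.4]
finger_gap: 0.85
gripper_force: 0.0
```

Request:
step_arm(
  increments=[
    [0, 0, 0, 0],
    [0, 0, 0, 0],
    [0, 0, 0, 0],
    [0, 0, 0, 0],
    [0, 0, 0, 0],
    [0, 0, 0, 0],
  ],
  gripper=0.3,
  grip_force=20,
)

```text
time_s: 27.25
ee_pos: [0.5126, 0.128, 0.0237]
ee_rot: [0.001, -0.017, 1.0, -0.0]
contact_force: [-1.6, -1.1, 5.4]
finger_gap: 0.524
gripper_force: 20.0
```

```bash
python3 plan.py 607.5,15,110,-3.2
```

```text
t 27.2 tcp [512.6 128.   23.7] theta 91.9 tilt 0.06 gap 0.524 gf 20.0 F [-1.6 -1.1  5.4] j6 -1.58
607.5,15,110,-3.2 -> [ -9.113 -11.612  -8.631   1.66 ]
```

Request:
step_arm(
  increments=[
    [0, 0, -5, 0],
    [0, 0, -10.6, 0.1],
    [-1.5, -4, -10.6, 0.24],
    [-3.5, -8, -10.6, 0.38],
    [-6, -11.6, -10.6, 0.52],
    [-9.1, -11.6, -10.6, 0.66],
    [-9.1, -11.6, -10.6, 0.8],
    [-9.1, -11.6, -10.6, 0.94],
  ],
)

```text
time_s: 28.05
ee_pos: [0.6072, 0.0149, 0.1281]
ee_rot: [-0.001, 0.441, 0.898, -0.0]
contact_force: [-0.3, -0.6, -2.2]
finger_gap: 0.52
gripper_force: 20.0
```

Request:
step_arm(
  increments=[
    [0, 0, 0, 0.14],
    [0, 0, 0, 0.28],
    [0, 0, 0, 0.42],
    [0, 0, 0, 0.56],
    [0, 0, 0, 0.7],
    [0, 0, 0, 0.72],
    [0, 0, 0, 0.72],
  ],
)

```text
time_s: 28.75
ee_pos: [0.6069, 0.0153, 0.1288]
ee_rot: [-0.0, 0.726, 0.688, -0.0]
contact_force: [0.1, -1.5, -2.6]
finger_gap: 0.517
gripper_force: 20.0
```

```bash
python3 plan.py 607.5,15,30.5,-3.2;  python3 - <<'E'
from meas import *
from workcell import cams
c=cams.read_camera("wrist");h=cv2.cvtColor(c["color"],cv2.COLOR_BGR2HSV);m=cv2.inRange(h,np.array([100,120,30]),np.array([130,255,255]));m[:, :230]=0;m[:,430:]=0
for q in cv2.findContours(m,0,1)[0]:
    if cv2.contourArea(q)>40: print("blue",cv2.minAreaRect(q))
E
```

```text
t 28.8 tcp [606.9  15.3 128.8] theta -3.0 tilt 0.05 gap 0.517 gf 20.0 F [ 0.1 -1.5 -2.6] j6 -0.12
607.5,15,30.5,-3.2 -> [-2.200e-02  6.500e-02  9.829e+00  3.000e-03]
blue ((323.0, 204.0), (8.0, 90.0), 90.0)
```

Request:
step_arm(
  increments=[
    [-0.2, 0.1, 4, 0],
    [-0.2, 0.1, 7, 0],
    [-0.2, 0.1, 9, 0],
    [-0.2, 0.1, 9.8, 0],
    [-0.2, 0.1, 9.9, 0],
    [-0.2, 0.1, 9.9, 0],
  ],
)

```text
time_s: 29.4
ee_pos: [0.6084, 0.0131, 0.0307]
ee_rot: [0.0, 0.726, 0.687, 0.0]
contact_force: [0.7, 0.1, -1.7]
finger_gap: 0.519
gripper_force: 20.0
```

Request:
step_arm(
  increments=[
    [0, 0, 0, 0],
    [0, 0, 0, 0],
    [0, 0, 0, 0],
    [0, 0, -1, 0],
    [0, 0, -4, 0],
    [0, 0, -8, 0],
    [0, 0, -12, 0],
    [0, 0, -12, 0],
  ],
  gripper=0.85,
)

```text
time_s: 30.2
ee_pos: [0.6101, 0.0129, 0.1566]
ee_rot: [0.004, 0.727, 0.687, 0.003]
contact_force: [-0.5, -0.6, 1.2]
finger_gap: 0.85
gripper_force: 0.0
```

Request:
step_arm(
  increments=[
    [-5, 0, 0, 0],
    [-10, 0, 0, 0],
    [-15, 0, 0, 0],
    [-20, 0, 0, 0],
    [-23.6, 0, 1, 0],
    [-23.6, 0, 2, 0],
    [-23.6, 0, 2, 0],
    [-23.6, 0, 2, 0],
  ],
)

```text
time_s: 31.0
ee_pos: [0.5948, -0.2212, 0.1301]
ee_rot: [-0.0, 0.726, 0.687, 0.0]
contact_force: [0.3, 0.5, 0.2]
finger_gap: 0.852
gripper_force: 0.0
```

```bash
python3 plan.py 595.5,-222,89,-3.2
```

```text
t 31.0 tcp [ 594.8 -221.2  130.1] theta -3.1 tilt 0.05 gap 0.852 gf 0.0 F [0.3 0.5 0.2] j6 -0.49
595.5,-222,89,-3.2 -> [-7.200e-02  7.500e-02  4.112e+00  1.000e-03]
```

Request:
step_arm(
  increments=[
    [-0.1, 0.1, 2, 0],
    [-0.1, 0.1, 4, 0],
    [-0.1, 0.1, 4.1, 0],
    [-0.1, 0.1, 4.1, 0],
  ],
)

```text
time_s: 31.4
ee_pos: [0.5961, -0.2225, 0.0898]
ee_rot: [0.0, 0.726, 0.688, 0.0]
contact_force: [0.4, -0.1, 0.2]
finger_gap: 0.848
gripper_force: 0.0
```

Request:
step_arm(
  increments=[
    [0, 0, 0, 0],
    [0, 0, 0, 0],
    [0, 0, 0, 0],
    [0, 0, 0, 0],
    [0, 0, 0, 0],
    [0, 0, 0, 0],
    [0, 0, 0, 0],
    [0, 0, 0, 0],
  ],
  gripper=0.05,
  grip_force=45,
)

```text
time_s: 32.2
ee_pos: [0.5957, -0.2236, 0.0891]
ee_rot: [-0.0, 0.727, 0.687, -0.0]
contact_force: [-1.1, 0.4, 0.3]
finger_gap: 0.222
gripper_force: 45.0
```

Request:
step_arm(
  increments=[
    [0, 0, -1, 0],
    [0, 0, -1, 0],
    [1.5, 0, -1, 0],
    [3, 0, -1, 0],
    [3, 0, -1, 0],
  ],
)

```text
time_s: 32.7
ee_pos: [0.5973, -0.1908, 0.0989]
ee_rot: [-0.001, 0.726, 0.688, 0.0]
contact_force: [0.3, 0.2, -2.9]
finger_gap: 0.223
gripper_force: 45.0
```

```bash
python3 plan.py 604.2,-43,96,-3.2
python3 - <<'E'
from meas import *
from workcell import cams
c=cams.read_camera("scene");np.savez("s4.npz",**c)
cv2.imwrite("pics/s4.png",cv2.resize(c["color"][180:330,200:400],None,fx=3,fy=3,interpolation=cv2.INTER_CUBIC))
E
```

```text
t 32.7 tcp [ 597.3 -190.8   98.9] theta -3.1 tilt 0.08 gap 0.223 gf 45.0 F [ 0.3  0.2 -2.9] j6 -0.44
604.2,-43,96,-3.2 -> [ 1.4794e+01 -1.0300e-01  2.9400e-01  2.0000e-03]
```

View pics/s4.png

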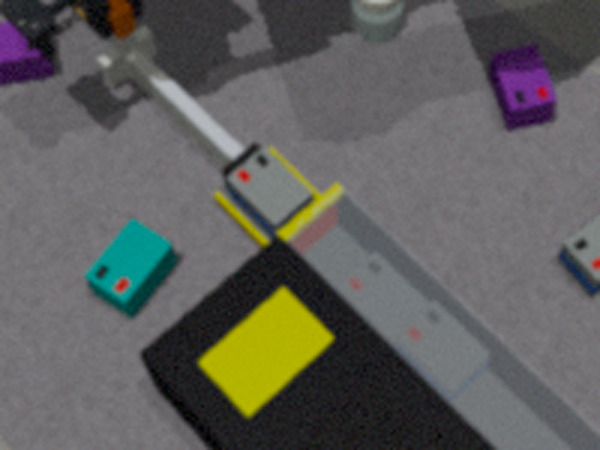

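The third module is square on the sill at (268,190), with the foot just behind it. I'll push it in, draw back and park.

Request:
step_arm(
  increments=[
    [1.3, 0, 0, 0],
    [2.3, 0, 0, 0],
    [3.3, 0, 0, 0],
    [4.3, 0, 0, 0],
    [5.3, 0, 0, 0],
    [6.3, 0, 0, 0],
    [7.3, 0, 0, 0],
    [8.3, 0, 0, 0],
  ],
)

```text
time_s: 33.55
ee_pos: [0.602, -0.1099, 0.0991]
ee_rot: [0.0, 0.727, 0.687, -0.0]
contact_force: [0.6, -4.8, 0.3]
finger_gap: 0.223
gripper_force: 45.0
```

Request:
step_arm(
  increments=[
    [1, 0, 0, 0],
    [2, 0, 0, 0],
    [3, 0, 0, 0],
    [4, 0, 0, 0],
    [5, 0, 0, 0],
    [5.8, 0, 0, 0],
    [6.4, 0, 0, 0],
    [6.4, 0, 0, 0],
  ],
)

```text
time_s: 34.35
ee_pos: [0.6054, -0.0456, 0.099]
ee_rot: [-0.0, 0.726, 0.687, 0.0]
contact_force: [1.1, 0.8, -3.1]
finger_gap: 0.222
gripper_force: 45.0
```

Request:
step_arm(
  increments=[
    [-2, 0, 0, 0],
    [-5, 0, 0, 0],
    [-8, 0, 0, 0],
    [-11, 0, 0, 0],
    [-14, 0, 0, 0],
    [-17.7, 0, 0, 0],
    [-17.7, 0, 0.5, 0],
    [-17.7, 0, 0.5, 0],
  ],
)

```text
time_s: 35.15
ee_pos: [0.5952, -0.2232, 0.093]
ee_rot: [-0.001, 0.727, 0.687, 0.0]
contact_force: [-0.9, 1.2, -2.0]
finger_gap: 0.221
gripper_force: 45.0
```

```bash
python3 plan.py 595.5,-222.5,89.5,-3.2
```

```text
t 35.1 tcp [ 595.2 -223.2   93. ] theta -3.3 tilt 0.16 gap 0.221 gf 45.0 F [-0.9  1.2 -2. ] j6 -0.49
595.5,-222.5,89.5,-3.2 -> [ 0.071  0.03   0.35  -0.001]
```

Request:
step_arm(
  increments=[
    [0.1, 0, 0.4, 0],
    [0.1, 0, 0.4, 0],
    [0.1, 0, 0.4, 0],
  ],
)

```text
time_s: 35.45
ee_pos: [0.5959, -0.2215, 0.0901]
ee_rot: [-0.0, 0.726, 0.687, 0.0]
contact_force: [0.5, -0.2, -0.7]
finger_gap: 0.226
gripper_force: 45.0
```

Request:
step_arm(
  increments=[
    [0, 0, 0, 0],
    [0, 0, 0, 0],
    [0, 0, 0, 0],
    [0, 0, 0, 0],
    [0, 0, 0, 0],
    [0, 0, -3, 0],
    [0, 0, -8, 0],
    [0, 0, -10, 0],
  ],
  gripper=0.85,
)

```text
time_s: 36.25
ee_pos: [0.5967, -0.223, 0.1946]
ee_rot: [0.003, 0.727, 0.687, 0.001]
contact_force: [1.2, 0.0, 0.3]
finger_gap: 0.846
gripper_force: 0.0
```

Request:
step_arm(
  increments=[
    [5, -2, -3, -0.14],
    [10, -4, -3.5, -0.28],
    [15, -7, -3.5, -0.42],
    [20, -10, -3.5, -0.56],
    [25, -13, -3.5, -0.7],
    [30, -16, -3.5, -0.84],
    [35, -18, -3.5, -0.98],
    [40, -18, -3.5, -1.12],
  ],
)

```text
time_s: 37.05
ee_pos: [0.4452, 0.1403, 0.2255]
ee_rot: [0.0, 0.248, 0.969, 0.0]
contact_force: [1.2, 0.5, -1.3]
finger_gap: 0.853
gripper_force: 0.0
```

Request:
step_arm(
  increments=[
    [2, 4, 0, -0.1],
    [4, 8, 0, -0.2],
    [4, 8, 0, -0.32],
    [4, 8, 0, -0.32],
    [4, 8, 0, -0.32],
  ],
)

```text
time_s: 37.55
ee_pos: [0.4507, 0.2279, 0.2251]
ee_rot: [-0.0, 0.095, 0.995, -0.0]
contact_force: [0.3, -0.1, 0.3]
finger_gap: 0.847
gripper_force: 0.0
```

```bash
python3 plan.py 446,269,23,79
python3 - <<'E'
from meas import *
from workcell import cams
c=cams.read_camera("wrist");np.savez("w9.npz",**c);wmods(c)
c=cams.read_camera("top");np.savez("t3.npz",**c)
for o in modules(c): print(*o)
m,bs=blobs(c["color"],[8,110,120],[20,255,255],5)
for b in bs:
    p=b[:,0].mean(0)
    if 390<p[0]<420: print("head",p,onz(c,*p,.112))
E
```

```text
t 37.5 tcp [450.7 227.9 225.1] theta 79.1 tilt 0.01 gap 0.847 gf 0.0 F [ 0.3 -0.1  0.3] j6 -1.15
446,269,23,79 -> [1.242e+00 3.947e+00 2.021e+01 2.000e-03]
[ 64. 178.] [394.1 -62.3] [50. 78.] -85.9
[324. 155.] [601.4  14.1] [81. 42.] 87.1
head [404.42857143 153.67857143] [ 0.59561406 -0.22148756  0.112     ]
```

Run:
```python
from meas import *
c=load("w9.npz");cv2.imwrite("pics/w9.png",c["color"]);print(proj(c,(.446,.269,.044)));wmods(c,vmin=140)
# red terminal, near module
m,bs=blobs(c["color"],[0,150,100],[8,255,255],10)
for b in bs:print(cv2.boundingRect(b),np.round(onz(c,*b[:,0].mean(0),.044)*1000))
c=load("w8.npz");m,bs=blobs(c["color"],[0,150,100],[8,255,255],10)
for b in bs:print("before",cv2.boundingRect(b),np.round(onz(c,*b[:,0].mean(0),.044)*1000))
```

```text
(np.float64(355.7803316864881), np.float64(169.24345196207616))
[356. 168.] [446.2 269.1] [45. 63.] -10.9
(363, 184, 5, 9) [470. 276.  44.]
(217, 119, 9, 8) [368. 134.  44.]
(286, 61, 90, 25) [342. 258.  44.]
before (312, 224, 4, 8) [534. 139.  44.]
before (429, 172, 6, 9) [470. 276.  44.]
before (301, 76, 10, 10) [368. 134.  44.]
before (375, 33, 93, 42) [344. 250.  44.]
```

The module hasn't moved: (446,269), yaw −11°. I'll pick it up.

Request:
step_arm(
  increments=[
    [1.2, 3.9, 3, 0],
    [1.2, 3.9, 7, 0],
    [1.2, 3.9, 11, 0],
    [1.2, 3.9, 15, 0],
    [1.2, 3.9, 18, 0],
    [1.2, 3.9, 20.2, 0],
    [1.2, 3.9, 20.2, 0],
    [1.2, 3.9, 20.2, 0],
  ],
)

```text
time_s: 38.45
ee_pos: [0.4467, 0.2684, 0.0237]
ee_rot: [0.0, 0.094, 0.996, 0.0]
contact_force: [0.4, 1.0, -0.7]
finger_gap: 0.849
gripper_force: 0.0
```

Request:
step_arm(
  increments=[
    [0, 0, 0, 0],
    [0, 0, 0, 0],
    [0, 0, 0, 0],
    [0, 0, 0, 0],
    [0, 0, 0, 0],
    [0, 0, 0, 0],
  ],
  gripper=0.3,
  grip_force=20,
)

```text
time_s: 39.05
ee_pos: [0.4464, 0.2688, 0.0236]
ee_rot: [0.0, 0.093, 0.996, 0.0]
contact_force: [-0.9, -0.8, 5.3]
finger_gap: 0.522
gripper_force: 20.0
```

```bash
python3 plan.py 607.5,14,130,-3.2
```

```text
t 39.0 tcp [446.4 268.8  23.6] theta 79.3 tilt 0.05 gap 0.522 gf 20.0 F [-0.9 -0.8  5.3] j6 -1.07
607.5,14,130,-3.2 -> [-20.561 -22.048 -10.637   1.44 ]
```

Request:
step_arm(
  increments=[
    [0, 0, -5, 0],
    [-1, -1, -10.6, 0.1],
    [-4, -4.5, -10.6, 0.24],
    [-7.5, -8, -10.6, 0.38],
    [-11, -11.8, -10.6, 0.52],
    [-14.3, -15.3, -10.6, 0.66],
    [-17.5, -18.8, -10.6, 0.8],
    [-20.6, -22, -10.6, 0.94],
  ],
)

```text
time_s: 39.85
ee_pos: [0.6082, 0.0123, 0.1285]
ee_rot: [-0.001, 0.537, 0.844, -0.0]
contact_force: [0.2, -0.3, -3.2]
finger_gap: 0.522
gripper_force: 20.0
```

Request:
step_arm(
  increments=[
    [0, 0, 0, 0.14],
    [0, 0, 0, 0.28],
    [0, 0, 0, 0.42],
    [0, 0, 0, 0.5],
    [0, 0, 0, 0.5],
    [0, 0, 0, 0.5],
  ],
)

```text
time_s: 40.45
ee_pos: [0.6075, 0.0145, 0.1287]
ee_rot: [-0.0, 0.726, 0.688, -0.0]
contact_force: [-0.2, -0.0, -3.0]
finger_gap: 0.517
gripper_force: 20.0
```

```bash
python3 plan.py 607.5,14,30.5,-3.2;  python3 - <<'E'
from meas import *
from workcell import cams
c=cams.read_camera("wrist");h=cv2.cvtColor(c["color"],cv2.COLOR_BGR2HSV);m=cv2.inRange(h,np.array([100,120,30]),np.array([130,255,255]));m[:, :230]=0;m[:,430:]=0
for q in cv2.findContours(m,0,1)[0]:
    if cv2.contourArea(q)>40: print("blue",cv2.minAreaRect(q))
E
```

```text
t 40.5 tcp [607.5  14.5 128.7] theta -3.1 tilt 0.05 gap 0.517 gf 20.0 F [-0.2 -0.  -3. ] j6 -0.12
607.5,14,30.5,-3.2 -> [-4.900e-02 -1.000e-03  9.821e+00  2.000e-03]
blue ((323.0, 204.0), (8.0, 90.0), 90.0)
```

Request:
step_arm(
  increments=[
    [-0.1, 0.05, 4, 0],
    [-0.1, 0.05, 7, 0],
    [-0.1, 0.05, 9, 0],
    [-0.1, 0.05, 9.8, 0],
    [-0.1, 0.05, 9.9, 0],
    [-0.1, 0.05, 9.9, 0],
  ],
)

```text
time_s: 41.1
ee_pos: [0.6087, 0.0133, 0.0307]
ee_rot: [0.0, 0.726, 0.687, 0.0]
contact_force: [-0.4, 0.7, -2.5]
finger_gap: 0.523
gripper_force: 20.0
```

Request:
step_arm(
  increments=[
    [0, 0, 0, 0],
    [0, 0, 0, 0],
    [0, 0, 0, 0],
    [0, 0, -1, 0],
    [0, 0, -4, 0],
    [0, 0, -8, 0],
    [0, 0, -12, 0],
    [0, 0, -12, 0],
  ],
  gripper=0.85,
)

```text
time_s: 41.9
ee_pos: [0.6103, 0.0131, 0.1566]
ee_rot: [0.004, 0.727, 0.687, 0.003]
contact_force: [0.3, -1.4, 0.7]
finger_gap: 0.848
gripper_force: 0.0
```

Request:
step_arm(
  increments=[
    [-5, 0, 0, 0],
    [-10, 0, 0, 0],
    [-15, 0, 0, 0],
    [-20, 0, 0, 0],
    [-23.6, 0, 1, 0],
    [-23.6, 0, 2, 0],
    [-23.6, 0, 2, 0],
    [-23.6, 0, 2, 0],
  ],
)

```text
time_s: 42.7
ee_pos: [0.595, -0.221, 0.1301]
ee_rot: [-0.0, 0.726, 0.687, 0.0]
contact_force: [0.4, 0.1, 0.6]
finger_gap: 0.85
gripper_force: 0.0
```

```bash
python3 plan.py 595.5,-222,89,-3.2
```

```text
t 42.7 tcp [ 595.  -221.   130.1] theta -3.1 tilt 0.05 gap 0.85 gf 0.0 F [0.4 0.1 0.6] j6 -0.49
595.5,-222,89,-3.2 -> [-9.600e-02  5.200e-02  4.112e+00  1.000e-03]
```

Request:
step_arm(
  increments=[
    [-0.1, 0.05, 2, 0],
    [-0.1, 0.05, 4, 0],
    [-0.1, 0.05, 4.1, 0],
    [-0.1, 0.05, 4.1, 0],
  ],
)

```text
time_s: 43.1
ee_pos: [0.5959, -0.2223, 0.0898]
ee_rot: [0.0, 0.726, 0.688, 0.0]
contact_force: [0.5, -0.0, -0.1]
finger_gap: 0.851
gripper_force: 0.0
```

Request:
step_arm(
  increments=[
    [0, 0, 0, 0],
    [0, 0, 0, 0],
    [0, 0, 0, 0],
    [0, 0, 0, 0],
    [0, 0, 0, 0],
    [0, 0, 0, 0],
    [0, 0, 0, 0],
    [0, 0, 0, 0],
  ],
  gripper=0.05,
  grip_force=45,
)

```text
time_s: 43.9
ee_pos: [0.5954, -0.2233, 0.0891]
ee_rot: [-0.0, 0.727, 0.687, -0.0]
contact_force: [0.3, -0.9, -0.1]
finger_gap: 0.224
gripper_force: 45.0
```

Request:
step_arm(
  increments=[
    [0, 0, -1, 0],
    [0, 0, -1, 0],
    [1.5, 0, -1, 0],
    [3, 0, -1, 0],
    [3, 0, -1, 0],
  ],
)

```text
time_s: 44.4
ee_pos: [0.5971, -0.1906, 0.099]
ee_rot: [-0.001, 0.726, 0.688, 0.0]
contact_force: [-0.4, 0.2, -2.7]
finger_gap: 0.223
gripper_force: 45.0
```

Request:
step_arm(
  increments=[
    [1.3, 0, 0, 0],
    [2.3, 0, 0, 0],
    [3.3, 0, 0, 0],
    [4.3, 0, 0, 0],
    [5.3, 0, 0, 0],
    [6.3, 0, 0, 0],
    [7.3, 0, 0, 0],
    [8.3, 0, 0, 0],
  ],
)

```text
time_s: 45.2
ee_pos: [0.6018, -0.1099, 0.0992]
ee_rot: [0.0, 0.727, 0.687, -0.0]
contact_force: [-0.4, -7.5, -0.7]
finger_gap: 0.224
gripper_force: 45.0
```

Request:
step_arm(
  increments=[
    [1, 0, 0, 0],
    [2, 0, 0, 0],
    [3, 0, 0, 0],
    [4, 0, 0, 0],
    [5, 0, 0, 0],
    [5.8, 0, 0, 0],
    [6.4, 0, 0, 0],
    [6.4, 0, 0, 0],
  ],
)

```text
time_s: 46.0
ee_pos: [0.6053, -0.0456, 0.0991]
ee_rot: [-0.0, 0.726, 0.687, -0.0]
contact_force: [0.5, -0.9, -2.3]
finger_gap: 0.222
gripper_force: 45.0
```

Request:
step_arm(
  increments=[
    [-2, 0, 0, 0],
    [-5, 0, 0, 0],
    [-8, 0, 0, 0],
    [-11, 0, 0, 0],
    [-14, 0, 0, 0],
    [-17.5, 0, 0, 0],
    [-17.5, 0, -1, 0],
    [-17.5, 0, -2, 0],
  ],
)

```text
time_s: 46.8
ee_pos: [0.5953, -0.2208, 0.1191]
ee_rot: [-0.001, 0.727, 0.687, 0.0]
contact_force: [0.0, -0.6, -1.6]
finger_gap: 0.224
gripper_force: 45.0
```

```bash
python3 plan.py 604.2,-43,96,-3.2
python3 - <<'E'
from meas import *
from workcell import cams
c=cams.read_camera("scene");np.savez("s5.npz",**c)
cv2.imwrite("pics/s5.png",cv2.resize(c["color"][80:380,80:440],None,fx=2,fy=2,interpolation=cv2.INTER_CUBIC))
c=cams.read_camera("top");np.savez("t4.npz",**c)
E
```

```text
t 46.8 tcp [ 595.3 -220.8  119.1] theta -3.3 tilt 0.12 gap 0.224 gf 45.0 F [ 0.  -0.6 -1.6] j6 -0.49
604.2,-43,96,-3.2 -> [ 1.7805e+01 -1.2600e-01  2.3100e+00 -1.0000e-03]
```

View pics/s5.png

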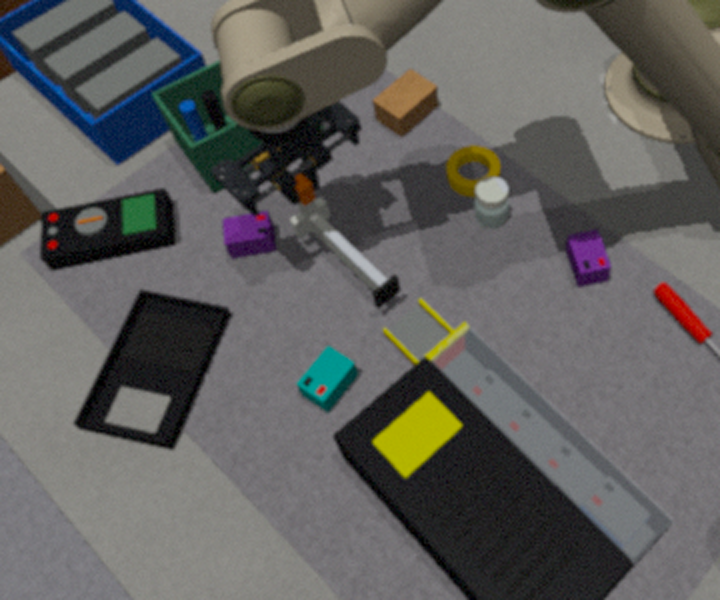

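The view shows all four modules in the bay (terminal pairs at (483,385), (520,420), (560,457) and (603,495)). The flap is shut behind the last and the pusher is held clear. My picture allowance is used up, so from here I rely on measurement: I'll get the bin's +y wall from two cameras.

```bash
python3 - <<'E'
from meas import *
Z=.115
for n,lo,hi in(("top0",[55,60,15],[85,255,255]),("scene0",[55,60,15],[85,255,255])):
    c=load(n+".npz");m,bs=blobs(c["color"],lo,hi,200)
    pts=[b for b in bs if (n=="top0" and b[:,0].mean(0)[0]>465 and b[:,0].mean(0)[1]>130) or (n=="scene0" and 150<b[:,0].mean(0)[0]<245 and b[:,0].mean(0)[1]<175)]
    b=cv2.convexHull(np.vstack(pts)); q=cv2.approxPolyDP(b,3,True)[:,0]
    for p in q: print(n,p,"rim",np.round(onz(c,*p,Z)[:2]*1000),"base",np.round(onz(c,*p,0)[:2]*1000))
# predicted corners from far-corner reasoning
u=np.array([.9826,-.1857]);v=np.array([.1857,.9826]);ctr=np.array([.544,-.4428])
for n in("top0","scene0"):
    c=load(n+".npz")
    for a,b_ in((1,1),(1,-1),(-1,-1),(-1,1)):
        P=ctr+.1*a*u+.065*b_*v; print(n,(a,b_),"rim",np.round(proj(c,[*P,Z])),"base",np.round(proj(c,[*P,0])))
E
python3 plan.py 563,-340,171,-10.7
```

```text
top0 [464 137] rim [ 648. -396.] base [ 677. -433.]
top0 [507 145] rim [ 626. -521.] base [ 653. -569.]
top0 [496 210] rim [ 434. -485.] base [ 445. -529.]
top0 [477 212] rim [ 428. -430.] base [ 437. -470.]
top0 [444 205] rim [ 446. -335.] base [ 458. -367.]
top0 [454 145] rim [ 623. -366.] base [ 650. -400.]
scene0 [214  98] rim [ 436. -483.] base [ 376. -594.]
scene0 [234 120] rim [ 454. -367.] base [ 397. -464.]
scene0 [241 146] rim [ 507. -276.] base [ 457. -362.]
scene0 [186 175] rim [ 677. -310.] base [ 648. -400.]
scene0 [157 126] rim [ 625. -517.] base [ 589. -632.]
top0 (1, 1) rim [465. 135.] base [453. 144.]
top0 (1, -1) rim [508. 144.] base [493. 152.]
top0 (-1, -1) rim [497. 210.] base [483. 213.]
top0 (-1, 1) rim [453. 201.] base [442. 205.]
scene0 (1, 1) rim [173. 153.] base [185. 177.]
scene0 (1, -1) rim [154. 125.] base [166. 150.]
scene0 (-1, -1) rim [213.  97.] base [221. 122.]
scene0 (-1, 1) rim [235. 122.] base [241. 146.]
t 46.9 tcp [ 596.3 -220.2  120.8] theta -3.1 tilt 0.14 gap 0.223 gf 45.0 F [ 0.1  0.3 -2.6] j6 -0.49
563,-340,171,-10.7 -> [-12.147  -2.664  -5.022   0.132]
```

Request:
step_arm(
  increments=[
    [0, 0, -3, 0],
    [-1, 0, -5, 0.04],
    [-4, -0.8, -5, 0.08],
    [-7, -1.6, -5, 0.132],
    [-10, -2.2, -5, 0.132],
    [-12.1, -2.7, -5, 0.132],
    [-12.1, -2.7, -5, 0.132],
    [-12.1, -2.7, -5, 0.132],
  ],
)

```text
time_s: 47.7
ee_pos: [0.5621, -0.3394, 0.1689]
ee_rot: [-0.0, 0.77, 0.638, 0.0]
contact_force: [0.2, 0.8, -2.8]
finger_gap: 0.222
gripper_force: 45.0
```

```bash
python3 plan.py 563,-340,171,-10.7 557,-373,171,-10.7
```

```text
t 47.7 tcp [ 562.1 -339.4  168.9] theta -10.7 tilt 0.06 gap 0.222 gf 45.0 F [ 0.2  0.8 -2.8] j6 -0.54
563,-340,171,-10.7 -> [-0.047  0.1   -0.209 -0.001]
557,-373,171,-10.7 -> [-3.401e+00  1.250e-01 -2.090e-01 -1.000e-03]
```

Request:
step_arm(
  increments=[
    [-0.8, 0, -0.2, 0],
    [-1.8, 0, -0.2, 0],
    [-2.4, 0, -0.2, 0],
    [-2.7, 0, -0.2, 0],
    [-2.8, 0, -0.2, 0],
    [-2.8, 0, -0.2, 0],
  ],
)

```text
time_s: 48.3
ee_pos: [0.5565, -0.3681, 0.171]
ee_rot: [-0.0, 0.77, 0.638, 0.0]
contact_force: [-0.0, -0.7, -2.3]
finger_gap: 0.223
gripper_force: 45.0
```

Request:
step_arm(
  increments=[
    [-0.1, 0, 0, 0],
    [-0.2, 0, 0, 0],
    [-0.2, 0, 0, 0],
    [-0.2, 0, 0, 0],
  ],
)

```text
time_s: 48.7
ee_pos: [0.5563, -0.37, 0.1711]
ee_rot: [-0.0, 0.77, 0.638, 0.0]
contact_force: [0.0, -0.4, -2.0]
finger_gap: 0.218
gripper_force: 45.0
```

Request:
step_arm(
  increments=[
    [-0.1, 0, 0, 0],
    [-0.2, 0, 0, 0],
    [-0.2, 0, 0, 0],
    [-0.2, 0, 0, 0],
  ],
)

```text
time_s: 49.1
ee_pos: [0.556, -0.3711, 0.1712]
ee_rot: [-0.001, 0.77, 0.638, 0.001]
contact_force: [0.4, 5.8, 0.3]
finger_gap: 0.223
gripper_force: 45.0
```

Request:
step_arm(
  increments=[
    [-0.1, 0, 0, 0],
    [-0.2, 0, 0, 0],
    [-0.2, 0, 0, 0],
    [-0.2, 0, 0, 0],
  ],
)

```text
time_s: 49.5
ee_pos: [0.5559, -0.3719, 0.1712]
ee_rot: [-0.002, 0.77, 0.638, 0.001]
contact_force: [0.7, 9.8, 1.8]
finger_gap: 0.219
gripper_force: 45.0
```

Contact with the wall at TCP y ≈ −0.371, as predicted. I'll back off about 3.5 mm so the rim sits inside the slot, then lower.

Request:
step_arm(
  increments=[
    [0.3, 0, 0, 0],
    [0.65, 0, 0, 0],
    [0.65, 0, 0, 0],
    [0.65, 0, 0.8, 0],
    [0.65, 0, 1.4, 0],
    [0.65, 0, 1.4, 0],
  ],
)

```text
time_s: 50.1
ee_pos: [0.5562, -0.3675, 0.1555]
ee_rot: [-0.001, 0.77, 0.637, -0.0]
contact_force: [0.2, 0.3, -2.7]
finger_gap: 0.224
gripper_force: 45.0
```

Request:
step_arm(
  increments=[
    [0, 0, 0.6, 0],
    [0, 0, 1.1, 0],
    [0, 0, 1.5, 0],
    [0, 0, 1.5, 0],
  ],
)

```text
time_s: 50.5
ee_pos: [0.5565, -0.3674, 0.1413]
ee_rot: [-0.001, 0.77, 0.638, -0.0]
contact_force: [-0.7, -0.6, -2.1]
finger_gap: 0.22
gripper_force: 45.0
```

```bash
python3 plan.py 557,-367,138,-10.7
```

```text
t 50.5 tcp [ 556.5 -367.4  141.3] theta -10.8 tilt 0.07 gap 0.22 gf 45.0 F [-0.7 -0.6 -2.1] j6 -0.57
557,-367,138,-10.7 -> [ 0.053  0.042  0.33  -0.001]
```

Request:
step_arm(
  increments=[
    [0, 0, 0.15, 0],
    [0, 0, 0.3, 0],
    [0, 0, 0.3, 0],
    [0, 0, 0.3, 0],
  ],
)

```text
time_s: 50.9
ee_pos: [0.5567, -0.3676, 0.1392]
ee_rot: [0.0, 0.77, 0.638, 0.0]
contact_force: [-1.0, 0.0, -1.7]
finger_gap: 0.226
gripper_force: 45.0
```

Request:
step_arm(
  increments=[
    [0, 0, 0.1, 0],
    [0, 0, 0.2, 0],
    [0, 0, 0.2, 0],
    [0, 0, 0.2, 0],
  ],
)

```text
time_s: 51.3
ee_pos: [0.5568, -0.3677, 0.1379]
ee_rot: [0.001, 0.77, 0.638, 0.0]
contact_force: [-2.2, 2.1, 5.4]
finger_gap: 0.224
gripper_force: 45.0
```

The slot has reached the rim at the expected height and the weight is taken. I'll release, then rise clear.

Request:
step_arm(
  increments=[
    [0, 0, -0.1, 0],
    [0, 0, -0.1, 0],
  ],
)

```text
time_s: 51.5
ee_pos: [0.5567, -0.3676, 0.138]
ee_rot: [-0.0, 0.77, 0.638, -0.0]
contact_force: [-0.8, -0.1, 0.4]
finger_gap: 0.223
gripper_force: 45.0
```

Request:
step_arm(
  increments=[
    [0, 0, 0, 0],
    [0, 0, 0, 0],
    [0, 0, 0, 0],
    [0, 0, 0, 0],
    [0, 0, 0, 0],
    [0, 0, 0, 0],
    [0, 0, 0, 0],
    [0, 0, 0, 0],
  ],
  gripper=0.7,
)

```text
time_s: 52.3
ee_pos: [0.5567, -0.3676, 0.1381]
ee_rot: [0.0, 0.77, 0.638, 0.0]
contact_force: [0.1, -1.1, -0.1]
finger_gap: 0.7
gripper_force: 0.0
```

Request:
step_arm(
  increments=[
    [0, 0, -1, 0],
    [0, 0, -3, 0],
    [0, 0, -7, 0],
    [0, 0, -12, 0],
    [0, 0, -15, 0],
    [0, 0, -15, 0],
  ],
)

```text
time_s: 52.9
ee_pos: [0.5574, -0.3681, 0.2943]
ee_rot: [0.005, 0.77, 0.638, 0.001]
contact_force: [-0.3, -0.1, 0.1]
finger_gap: 0.702
gripper_force: 0.0
```

```bash
python3 plan.py 400,-50,350,-10.7
python3 - <<'E'
from meas import *
from workcell import cams
for n in("top","scene"):
    c=cams.read_camera(n);np.savez(n+"_h.npz",**c)
    m,bs=blobs(c["color"],[5,110,90],[20,255,255],5)
    print(n,"pred head",proj(c,(.557,-.367,.143)),[ (b[:,0].mean(0).round(),cv2.contourArea(b)) for b in bs if abs(b[:,0].mean(0)-proj(c,(.557,-.367,.143))).max()<40])
E
```

```text
t 52.9 tcp [ 557.4 -368.1  294.3] theta -10.8 tilt 0.58 gap 0.702 gf 0.0 F [-0.3 -0.1  0.1] j6 -0.57
400,-50,350,-10.7 -> [ 2.8313e+01 -2.1399e+01 -5.5730e+00 -1.0000e-03]
top pred head (np.float64(457.57090412471564), np.float64(165.6166602710578)) []
scene pred head (np.float64(204.87393350839056), np.float64(132.85318269012953)) [(array([206., 132.]), 59.0)]
```

Scene camera finds the head at (206,132), against a prediction of (205,133). I'll move the arm well away and check the pusher, the flap and the bystanders.

Request:
step_arm(
  increments=[
    [5, -3, -4, 0],
    [10, -7, -5, 0],
    [15, -11, -5, 0],
    [20, -15, -5, 0],
    [25, -19, -5, 0],
    [28, -21, -5, 0],
    [28, -21, -5, 0],
    [28, -21, -5, 0],
  ],
)

```text
time_s: 53.8
ee_pos: [0.4002, -0.0499, 0.3376]
ee_rot: [-0.001, 0.769, 0.639, -0.0]
contact_force: [0.7, 0.2, -0.9]
finger_gap: 0.7
gripper_force: 0.0
```

Request:
step_arm(
  increments=[
    [3, -3, 0, 0],
    [6, -6, 0, 0],
    [10, -8, 0, 0],
    [12, -8, 0, 0],
    [12, -8, 0, 0],
    [12, -8, 0, 0],
  ],
)

```text
time_s: 54.4
ee_pos: [0.3466, 0.0793, 0.3373]
ee_rot: [-0.001, 0.77, 0.638, -0.001]
contact_force: [0.1, -0.1, -0.3]
finger_gap: 0.696
gripper_force: 0.0
```

```bash
python3 - <<'E'
from meas import *
from workcell import cams
C={n:cams.read_camera(n) for n in("top","scene")}
s=C["scene"]
P={n:[b[:,0].mean(0) for b in blobs(c["color"],[5,110,90],[20,255,255],8)[1]] for n,c in C.items()}
for n,c in C.items():
    for nm,p in(("head",(.557,-.367,.143)),("foot",(.588,-.2,.05))): print(n,nm,"pred",np.round(proj(c,p)))
    print([np.round(q) for q in P[n] if np.abs(q-proj(c,(.557,-.367,.143))).max()<25])
# foot: dark blob near predicted; bystander change vs first picture
for n in C:
    a=load(n+"0.npz")["color"].astype(int);d=np.abs(a-C[n]["color"].astype(int)).sum(2);d[d<60]=0
    A={"jar":(.395,-.06,.04),"tape":(.365,-.12,.02),"carton":(.35,-.28,.03),"mug":(.545,.5,.05),"driver":(.35,.27,.01),"purple1":(.665,-.28,.03),"purple2":(.37,.12,.03),"teal":(.73,-.03,.03)}
    print(n,{k:int((d[int(v)-8:int(v)+9,int(u)-8:int(u)+9]>0).sum()) for k,p in A.items() for u,v in[proj(C[n],p)]})
    h=cv2.cvtColor(C[n]["color"],cv2.COLOR_BGR2HSV);m=cv2.inRange(h,np.array([0,0,0]),np.array([180,120,50]));u,v=[int(k) for k in proj(C[n],(.588,-.2,.05))]
    ys,xs=np.nonzero(m[v-14:v+15,u-14:u+15]);print("dark near foot",len(xs),xs.mean()+u-14 if len(xs) else 0,ys.mean()+v-14 if len(xs) else 0)
    h0=[np.round(b[:,0].mean(0)) for b in blobs(C[n]["color"],[0,40,60],[6,255,255],10)[1]];print("reds",h0)
E
python3 plan.py
```

```text
top head pred [458. 166.]
top foot pred [394. 160.]
[array([456., 164.])]
scene head pred [205. 133.]
scene foot pred [241. 191.]
[array([205., 133.])]
top {'jar': 7, 'tape': 0, 'carton': 0, 'mug': 0, 'driver': 0, 'purple1': 0, 'purple2': 289, 'teal': 0}
dark near foot 30 394.6666666666667 163.56666666666666
reds [array([241., 239.]), array([485., 197.]), array([126., 135.]), array([112., 129.]), array([490.,  82.]), array([476.,  73.])]
scene {'jar': 4, 'tape': 0, 'carton': 0, 'mug': 0, 'driver': 0, 'purple1': 0, 'purple2': 21, 'teal': 0}
dark near foot 68 241.3235294117647 189.64705882352942
reds [array([421., 236.]), array([106., 202.]), array([106., 188.]), array([212., 121.])]
t 54.5 tcp [346.8  78.7 337.6] theta -10.8 tilt 0.08 gap 0.698 gf 0.0 F [-0.2 -0.4  0.7] j6 0.08
```

The pusher is hanging steady, with its head and foot where predicted in both views. The bystanders are unchanged (the purple2 difference in the top view is the arm covering it). Handing in.

```bash
python3 -c "
from workcell import ticket
print(ticket.close_job())"
```

```text
the job is handed in; nothing more can be done
None
```

All four modules are in the pack with the flap shut behind the last, the pusher hangs by its hook on the bin's +y rim, and the other things were left where they were; the job was handed in at about 55 s on the robot's clock.

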